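# Load the sprung brick rack

## Task

Get the exercise rack ready for the next patient: draw its spring-loaded pusher all the way back by the red knob and park the knob in the holding notch, then stand exactly three of the red bricks across the channel, upright on their wide bases. Take the knob out of the notch so that the pusher presses the three bricks together against the end stop, and put every remaining red brick in the wooden tray. Do not disturb the other things on the table.

Things in the scene. Friction and masses are not known exactly. Their poses are not given: they have to be found in the camera images.
- rack: Brick rack, fixed to the table, 220 x 166 mm. Origin on the table under the middle of the channel; x runs along the channel from end stop to rear, y across towards the knob's rail, z up. Channel floor 8 mm above the table. Two guide walls, inner faces at y = -43 and +43 mm, 6 mm thick, rise to 20 mm. An aluminium rail for the knob, top at 20 mm, lies at y = 49 to 114 mm.
- channel (a point): Middle of the channel floor, 8 mm above the rack's origin; axes as the rack's.
- stop (a point): Middle of the top edge of the dark end stop's inner face, at rack x = -85 mm, 40 mm above the table; the stop is 98 mm wide. Axes as the rack's.
- notch (a point): Where the knob's foot rests when parked in the notch: rack x = 77, y = 92 mm, on the rail, 20 mm up. The notch is the gap (rack x 69 to 99 mm) between the raised yellow catch strip (x -105 to 69, y 78 to 112 mm, top 32 mm up) and the yellow end block. Axes as the rack's.
- pusher (a joint): Travel (m) of the blue pusher plate (76 mm wide, top 44 mm up) along rack +x: 0 at rest, front face at x = -70 mm, to 0.138. A spring drives it back (3 N at 0, 10 N at full travel); let go it snaps back unless the knob is in the notch (rests at 0.127). To enter or leave the notch draw it past 0.128, say 0.134. A row of one, two, three, four bricks stops it at 0.017, 0.049, 0.081, 0.113.
- knob (a joint): Sideways travel (m) of the red knob relative to the pusher, along rack +y, 0 to 0.024: 0 in the straight lane beside the yellow strip, 0.024 fully in the notch. Light friction (1 N), no spring: it stays where it is left. The yellow strip blocks it from going sideways until the pusher is drawn back.
- knob_grip (a point): Middle of the red knob, a vertical round post of 25 mm diameter, from 41 to 87 mm above the table; this point is on its axis, 66 mm above the table, at rack x = -50 mm + pusher travel, y = 68 mm + knob travel. Moving the knob along the channel moves the pusher. Axes as the rack's.
- tray: Open wooden tray for the left-over bricks, fixed, 160 (x) x 220 (y) x 35 mm high, walls and floor 6 mm thick. Origin under its centre, on the table.
- brick1_c (a point): Red wooden brick with cream inlays, inverted T, 90 g: base 80 (y) x 32 (x) x 18 mm high, on it a central stem 40 (y) x 32 (x) mm that reaches 48 mm above the underside. The point is at half height, 24 mm above the underside; z up. Grip the stem across its 40 mm, above the base. In the rack its long y axis lies across the channel. Five to seven bricks are present; absent ones are None.
- brick2_c (a point): Red wooden brick with cream inlays, inverted T, 90 g: base 80 (y) x 32 (x) x 18 mm high, on it a central stem 40 (y) x 32 (x) mm that reaches 48 mm above the underside. The point is at half height, 24 mm above the underside; z up. Grip the stem across its 40 mm, above the base. In the rack its long y axis lies across the channel. Five to seven bricks are present; absent ones are None.
- brick3_c (a point): Red wooden brick with cream inlays, inverted T, 90 g: base 80 (y) x 32 (x) x 18 mm high, on it a central stem 40 (y) x 32 (x) mm that reaches 48 mm above the underside. The point is at half height, 24 mm above the underside; z up. Grip the stem across its 40 mm, above the base. In the rack its long y axis lies across the channel. Five to seven bricks are present; absent ones are None.
- brick4_c (a point): Red wooden brick with cream inlays, inverted T, 90 g: base 80 (y) x 32 (x) x 18 mm high, on it a central stem 40 (y) x 32 (x) mm that reaches 48 mm above the underside. The point is at half height, 24 mm above the underside; z up. Grip the stem across its 40 mm, above the base. In the rack its long y axis lies across the channel. Five to seven bricks are present; absent ones are None.
- brick5_c (a point): Red wooden brick with cream inlays, inverted T, 90 g: base 80 (y) x 32 (x) x 18 mm high, on it a central stem 40 (y) x 32 (x) mm that reaches 48 mm above the underside. The point is at half height, 24 mm above the underside; z up. Grip the stem across its 40 mm, above the base. In the rack its long y axis lies across the channel. Five to seven bricks are present; absent ones are None.
- brick6_c (a point): Red wooden brick with cream inlays, inverted T, 90 g: base 80 (y) x 32 (x) x 18 mm high, on it a central stem 40 (y) x 32 (x) mm that reaches 48 mm above the underside. The point is at half height, 24 mm above the underside; z up. Grip the stem across its 40 mm, above the base. In the rack its long y axis lies across the channel. Five to seven bricks are present; absent ones are None.
- brick7_c (a point): Red wooden brick with cream inlays, inverted T, 90 g: base 80 (y) x 32 (x) x 18 mm high, on it a central stem 40 (y) x 32 (x) mm that reaches 48 mm above the underside. The point is at half height, 24 mm above the underside; z up. Grip the stem across its 40 mm, above the base. In the rack its long y axis lies across the channel. Five to seven bricks are present; absent ones are None.
- pencup: Black pen cup, 72 mm wide, 95 mm high, loose bystander; leave alone. Origin at its underside.
- cone: Blue turned cone, 56 mm wide, 100 mm high, loose bystander; leave alone. Origin at its underside.
- jar: Amber jar, 60 mm wide, 85 mm high, loose bystander; leave alone. Origin at its underside.
- roller: Green upright cylinder, 44 mm wide, 75 mm high, loose bystander; leave alone. Origin at its underside.
Things that resemble listed ones, but are neither listed nor needed, are in the scene too. Leave any yellow look-alike of the part that bears brick2_c alone. Leave any purple look-alike of the part that bears brick5_c alone.

How it is judged:
On the way, in this order (a step that is already met when the one before it is completed fails the run):
1. the pusher is drawn back and its knob is in the holding notch (value of joint pusher above 0.118 m and value of joint knob above 0.014 m), for 0.3 s.
2. the knob is out of the notch and the pusher presses a row of exactly three bricks (value of joint pusher between 0.07 and 0.092 m and value of joint knob below 0.006 m), for 0.5 s.
At the end, for the whole second after the job is handed in: Knob out of the notch (under 6 mm), pusher at 70 to 92 mm, where exactly three bricks stop it; every brick present is in the channel (within 10 mm of its middle line, upright within 0.12 rad, square across within 0.15 rad) or in the tray (centre inside the walls, below 85 mm) (all of step 2 and ((x of brick1_c in the frame of rack between -0.08 and 0.07 m and y of brick1_c in the frame of rack between -0.01 and 0.01 m and z of brick1_c in the frame of rack below 0.042 m and angle between brick1_c's own z axis and vertical below 0.12 rad and angle between the x axis of brick1_c and the x axis of rack, either way round below 0.15 rad) or (x of brick1_c in the frame of tray between -0.072 and 0.072 m and y of brick1_c in the frame of tray between -0.102 and 0.102 m and z of brick1_c in the frame of tray below 0.085 m)) and ((x of brick2_c in the frame of rack between -0.08 and 0.07 m and y of brick2_c in the frame of rack between -0.01 and 0.01 m and z of brick2_c in the frame of rack below 0.042 m and angle between brick2_c's own z axis and vertical below 0.12 rad and angle between the x axis of brick2_c and the x axis of rack, either way round below 0.15 rad) or (x of brick2_c in the frame of tray between -0.072 and 0.072 m and y of brick2_c in the frame of tray between -0.102 and 0.102 m and z of brick2_c in the frame of tray below 0.085 m)) and ((x of brick3_c in the frame of rack between -0.08 and 0.07 m and y of brick3_c in the frame of rack between -0.01 and 0.01 m and z of brick3_c in the frame of rack below 0.042 m and angle between brick3_c's own z axis and vertical below 0.12 rad and angle between the x axis of brick3_c and the x axis of rack, either way round below 0.15 rad) or (x of brick3_c in the frame of tray between -0.072 and 0.072 m and y of brick3_c in the frame of tray between -0.102 and 0.102 m and z of brick3_c in the frame of tray below 0.085 m)) and ((x of brick4_c in the frame of rack between -0.08 and 0.07 m and y of brick4_c in the frame of rack between -0.01 and 0.01 m and z of brick4_c in the frame of rack below 0.042 m and angle between brick4_c's own z axis and vertical below 0.12 rad and angle between the x axis of brick4_c and the x axis of rack, either way round below 0.15 rad) or (x of brick4_c in the frame of tray between -0.072 and 0.072 m and y of brick4_c in the frame of tray between -0.102 and 0.102 m and z of brick4_c in the frame of tray below 0.085 m)) and ((x of brick5_c in the frame of rack between -0.08 and 0.07 m and y of brick5_c in the frame of rack between -0.01 and 0.01 m and z of brick5_c in the frame of rack below 0.042 m and angle between brick5_c's own z axis and vertical below 0.12 rad and angle between the x axis of brick5_c and the x axis of rack, either way round below 0.15 rad) or (x of brick5_c in the frame of tray between -0.072 and 0.072 m and y of brick5_c in the frame of tray between -0.102 and 0.102 m and z of brick5_c in the frame of tray below 0.085 m)) and ((x of brick6_c in the frame of rack between -0.08 and 0.07 m and y of brick6_c in the frame of rack between -0.01 and 0.01 m and z of brick6_c in the frame of rack below 0.042 m and angle between brick6_c's own z axis and vertical below 0.12 rad and angle between the x axis of brick6_c and the x axis of rack, either way round below 0.15 rad) or (x of brick6_c in the frame of tray between -0.072 and 0.072 m and y of brick6_c in the frame of tray between -0.102 and 0.102 m and z of brick6_c in the frame of tray below 0.085 m)) and ((x of brick7_c in the frame of rack between -0.08 and 0.07 m and y of brick7_c in the frame of rack between -0.01 and 0.01 m and z of brick7_c in the frame of rack below 0.042 m and angle between brick7_c's own z axis and vertical below 0.12 rad and angle between the x axis of brick7_c and the x axis of rack, either way round below 0.15 rad) or (x of brick7_c in the frame of tray between -0.072 and 0.072 m and y of brick7_c in the frame of tray between -0.102 and 0.102 m and z of brick7_c in the frame of tray below 0.085 m))); the robot touches nothing.
It fails at once if the pen cup is moved more than 40 mm or tipped (distance of pencup from where it was at the start of the episode above 0.04 m or angle between pencup's own z axis and vertical above 0.6 rad).
It fails at once if the blue cone is moved more than 40 mm or tipped (distance of cone from where it was at the start of the episode above 0.04 m or angle between cone's own z axis and vertical above 0.6 rad).
It fails at once if the amber jar is moved more than 40 mm or tipped (distance of jar from where it was at the start of the episode above 0.04 m or angle between jar's own z axis and vertical above 0.6 rad).
It fails at once if the green roller is moved more than 40 mm or tipped (distance of roller from where it was at the start of the episode above 0.04 m or angle between roller's own z axis and vertical above 0.6 rad).
Of brick1, brick2, brick3, brick4, brick5, brick6, brick7 only 5 to 7 are there at a start; the rules pass over those that are not, and their reading is None.
At some moment in a run one of brick1, brick2, brick3, brick4, brick5, brick6, brick7 may be knocked a few centimetres aside while the robot is not near it.
It also fails if it takes over 210 s, if anything falls off the work surface, if the arm or the gripper's body presses on something with over 40 N, if the wrist force passes 120 N, or if a joint passes its speed limit or range.

## Robot

A 6-joint arm with a two-finger parallel gripper is mounted at the origin on the work surface. World frame = base frame: x ahead of the robot, y to its left, z up, the work surface at z = 0. Lengths are in m, angles in rad, forces in N, time in s.
With the tool pointing down it reaches from about 0.35 to 0.975 m from the base axis. Payload 4.9 kg.
Tool frame: the origin (TCP) lies midway between the tips of the shut fingers; the grasp point (between the pads) lies 19 mm behind it; z points along the fingers, y is the line along which they close (so a half turn about z gives the same grasp; the last joint's range is limited). The gripper opens to 85 mm and grips with 20 to 120 N. Pads are 22 mm wide; open, the fingers measure 114 mm over their backs; the gripper's body (76 mm by 85 mm) begins 54 mm behind the grasp point. The pads swing forward as they close: fully open they stand 13 mm farther back than shut.
Start: joints at [-0.119, 0.053, 1.613, -0, 1.476, -0.119], TCP at [0.625, 0, 0.231] pointing down, gripper open.
Joint ranges: [-3.01, 3.01], [-1.01, 2.22], [0.06, 2.58], [-1.02, 4.17], [0.09, 2.62], [-3.14, 3.14]. Speed limits (rad/s): [2.57, 2.57, 3.14, 3.14, 3.14, 3.14].

## Interface

Orientations are given as a unit quaternion [w, x, y, z].
In Python, from plant import manip gives the robot as it stands.
- The arm moves only by the tool carry_out, never from a script. Its argument "moves" is a list of rows, each a list of 7 numbers: the opening, from 0 (shut) to 1 (fully open), then the shift along the tool's x, y, z normalised to -1 to 1, where 1 is 0.4 m, then the turn, a rotation vector about the tool's x, y, z normalised to -1 to 1, where 1 is 0.5 rad. In form: [[grip, dx, dy, dz, rx, ry, rz], ...]. A call has 1 to 8 rows; each row is the pose to reach, as a shift and turn from the pose commanded when the call began, along the tool's axes at that moment; what a row does not reach only later rows make up. A row lasts 1/12 s, in which the tool goes at most 41.7 mm and 7.16 degrees, less where a joint would pass 70% of its speed; a pose out of reach is approached as far as the arm can. A call with a number of a shift or a turn outside -1 to 1 is refused whole. A call with a gripper value outside its range is refused whole. The fingers move at their own pace and stop on an object; the grip force is fixed at half the most. Time passes only in rows, so rows that repeat a pose let the fingers close. It gives the time, the measured TCP pose, the force and the opening at its end, in the units of the state.
- manip.state(): the state, without advancing time (a new reading comes with each control period).
- manip.grab_frame(name): name is "scene" or "side" or "wrist"; returns the picture (400x640x3 uint8, red, green, blue); there is no depth.
- manip.camera_info(name): a dict with "intrinsics" (3x3 intrinsics, pixels), "extrinsics" (4x4, takes a point from world to camera coordinates). Camera axes: x right, y down, z forward; pixel columns grow to the right and rows downward; lengths in m; the calibration is good to about 2 mm. A picture is of the moment at which its call begins: read the wrist's pose just before it. camera_info takes no time and is no camera call; for the wrist camera it gives the pose at the moment of the call.
- manip.job_done(): hands the job in, once; it reports no verdict.
The state is a dict: "time": time; "joint_pos": joint angles; "joint_vel": joint speeds; "joint_efforts": joint torques, N m; "tool_pos": TCP position; "tool_rot": TCP orientation; "contact_force": force on the tool from outside, world axes, zero at the start; "ft_torque": the same for the moment, N m; "gripper_width": opening from 0.0 (shut) to 1.0 (fully open).
Only numpy, scipy, OpenCV 4.12 (cv2) and the standard library are available. Lean on these libraries where they do the work, as an engineer would, in place of code of your own. Each camera call takes 0.05 s, during which the arm holds its last target. There are 200 camera calls.

## Working session

There is one attempt and no reset: what is moved stays moved. The work goes in short steps, Python scripts to look and compute and a tool call to move; the robot and the scene stay as the last step left them, time stands still between calls to the robot, and variables do not carry over. Pictures are saved under pics/ and viewed, on a budget of 14 in all, crops included, one or two more only if the job needs it, and the job is handed in when it is done.

Besides the shell and the picture viewer there is one more tool, called after "Request:" by a JSON object that holds its "op" and its "data". carry_out: Moves the arm, as the interface text tells. Scaled input: -1 to 1 covers 0.4 m each way for a shift and 0.5 rad each way for a turn. Its arguments: {"type":"object","properties":{"moves":{"type":"array"}},"required":["moves"]}

```bash
mkdir -p pics; ls
python3 - <<'E'
from plant import manip
import cv2
print(manip.state())
for n in ("scene","side"):
    f=manip.grab_frame(n); cv2.imwrite(f"pics/{n}0.png",f[:,:,::-1])
    c=manip.camera_info(n); print(n,c["intrinsics"],c["extrinsics"])
print(manip.camera_info("wrist"))
E
```

```text
pics
{'time': 0.0, 'joint_pos': array([-1.18974006e-01,  5.33805088e-02,  1.61427832e+00, -3.59200401e-06,
        1.47598807e+00, -1.19014542e-01]), 'joint_vel': array([ 0.00099976, -0.00045585,  0.00118532, -0.00167156, -0.00246565,
        0.00173908]), 'joint_efforts': array([ 2.70554956e-04, -3.93670499e+01, -3.70175600e+01, -1.62778279e-04,
        6.93513779e-03, -6.06393527e-06]), 'tool_pos': array([6.24386704e-01, 8.89681696e-05, 2.30057714e-01]), 'tool_rot': array([-8.06265811e-04,  7.07091955e-01,  7.07120861e-01, -6.36335911e-04]), 'contact_force': array([ 0.49641608,  0.2267036 , -0.43339201]), 'ft_torque': array([-0.01189614,  0.02799884,  0.01576487]), 'gripper_width': 0.9957869009700453}
scene [[412.94561223   0.         317.07480471]
 [  0.         412.94561223 199.9443628 ]
 [  0.           0.           1.        ]] [[-0.03756803  0.99921689  0.01241974 -0.04862836]
 [ 0.87273151  0.03886132 -0.48665132 -0.43255705]
 [-0.48675286 -0.00744343 -0.87350801  1.37956861]
 [ 0.          0.          0.          1.        ]]
side [[416.64329083   0.         323.2976396 ]
 [  0.         416.64329083 206.47324437]
 [  0.           0.           1.        ]] [[-0.96449347 -0.26405447  0.00525095  0.50084261]
 [-0.16258541  0.57796165 -0.79970389  0.08128489]
 [ 0.20813054 -0.77216292 -0.60037164  1.14741548]
 [ 0.          0.          0.          1.        ]]
{'intrinsics': array([[275.65633908,   0.        , 319.23189312],
       [  0.        , 275.65633908, 196.11916543],
       [  0.        ,   0.        ,   1.        ]]), 'extrinsics': array([[ 9.99999016e-01,  4.42660128e-04, -1.33139499e-03,
        -6.23266371e-01],
       [ 7.79834268e-04, -9.64207273e-01,  2.65148500e-01,
        -3.25005650e-02],
       [-1.16637007e-03, -2.65149278e-01, -9.64206669e-01,
         3.78041137e-01],
       [ 0.00000000e+00,  0.00000000e+00,  0.00000000e+00,
         1.00000000e+00]])}
```

View pics/scene0.png

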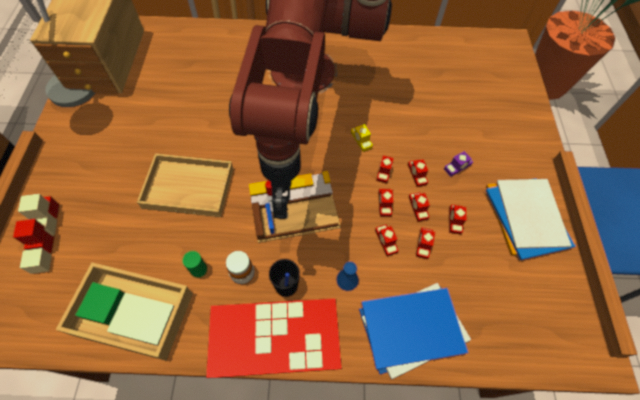

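View pics/side0.png

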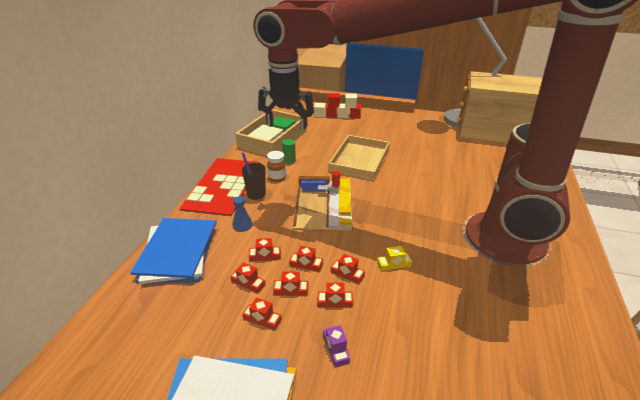

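The scene view shows seven red bricks around (385–460, 165–245), yellow and purple look-alikes at (362,137) and (459,163), the rack at (295,207) with the end stop on its left, and the empty tray at (186,184). The side view agrees. Next I'll compute coarse positions and take a wrist frame.

```bash
cat > h.py <<'E'
import numpy as np, cv2
from plant import manip
from scipy.spatial.transform import Rotation as R
def cam(n):
    c=manip.camera_info(n); return c["intrinsics"],c["extrinsics"]
def ray(c,uv,z):
    K,E=c; Rm=E[:3,:3]; o=-Rm.T@E[:3,3]
    d=Rm.T@np.linalg.inv(K)@np.array([uv[0],uv[1],1.]); return o+d*(z-o[2])/d[2]
def proj(c,P):
    K,E=c; p=K@(E[:3,:3]@np.asarray(P)+E[:3,3]); return p[:2]/p[2]
def shot(n,name=None):
    c=cam(n); f=manip.grab_frame(n)
    if name: cv2.imwrite(f"pics/{name}.png",f[:,:,::-1])
    return c,f
def redmask(f):
    h=cv2.cvtColor(f,cv2.COLOR_RGB2HSV); H,S,V=[h[...,i] for i in range(3)]
    return (((H<6)|(H>172))&(S>170)&(V>60)).astype(np.uint8)*255
def blobs(m,amin):
    n,l,s,c=cv2.connectedComponentsWithStats(m); return [(c[i],s[i],l==i) for i in range(1,n) if s[i,4]>=amin]
def st():
    s=manip.state(); r=R.from_quat(np.roll(s["tool_rot"],-1)).as_matrix()
    print("t",round(s["time"],2),"pos",s["tool_pos"].round(4),"x",r[:,0].round(3),"y",r[:,1].round(3),"F",s["contact_force"].round(1),"w",round(s["gripper_width"],3)); return s
E
python3 - <<'E'
from h import *
for n,a in (("scene",40),("side",60)):
    c=cam(n); f=cv2.imread(f"pics/{n}0.png")[:,:,::-1].copy()
    for ce,s,_ in blobs(redmask(f),a): print(n,ce.round(),s,ray(c,ce,0.025).round(3))
c=cam("scene")
for u in [(160,155),(231,161),(222,214),(139,204)]: print("tray",ray(c,u,.035).round(3))
for u in [(249,183),(331,173),(340,230),(258,240)]: print("rack",ray(c,u,.02).round(3))
shot("wrist","w0"); st()
E
```

```text
scene [419. 172.] [413 160  14  26 158] [0.404 0.35  0.025]
scene [385. 168.] [380 162  11  13  88] [0.396 0.254 0.025]
scene [269. 187.] [266 180   6  15  66] [ 0.472 -0.065  0.025]
scene [385. 201.] [379 189  14  27 180] [0.502 0.25  0.025]
scene [420. 207.] [414 194  15  27 169] [0.515 0.345 0.025]
scene [ 52. 206.] [ 45 197  14  21 140] [ 0.557 -0.631  0.025]
scene [457. 218.] [450 206  16  27 204] [0.544 0.438 0.025]
scene [ 33. 235.] [ 14 219  39  33 826] [ 0.64  -0.652  0.025]
scene [388. 239.] [376 227  22  28 180] [0.614 0.252 0.025]
scene [425. 242.] [417 228  18  30 204] [0.617 0.347 0.025]
scene [268. 340.] [ 207  299  134   79 6595] [ 0.873 -0.03   0.025]
side [332. 105.] [326  93  14  24 231] [ 0.665 -0.679  0.025]
side [355. 112.] [350 104  11  14 106] [ 0.554 -0.636  0.025]
side [216. 188.] [ 180  158   65   57 1565] [0.851 0.037 0.025]
side [335. 178.] [332 171   8  16  87] [ 0.512 -0.119  0.025]
side [264. 252.] [249 239  31  22 297] [0.603 0.262 0.025]
side [306. 260.] [290 246  32  25 296] [0.493 0.261 0.025]
side [348. 262.] [338 254  20  18 125] [0.391 0.241 0.025]
side [248. 278.] [231 263  33  29 370] [0.607 0.357 0.025]
side [347. 274.] [331 267  33  16 136] [0.384 0.281 0.025]
side [291. 285.] [274 272  34  23 352] [0.501 0.352 0.025]
side [335. 297.] [318 283  35  24 355] [0.395 0.357 0.025]
side [262. 314.] [243 298  38  32 426] [0.534 0.446 0.025]
tray [ 0.387 -0.38   0.035]
tray [ 0.398 -0.178  0.035]
tray [ 0.565 -0.178  0.035]
tray [ 0.545 -0.4    0.035]
rack [ 0.459 -0.122  0.02 ]
rack [0.416 0.103 0.02 ]
rack [0.591 0.13  0.02 ]
rack [ 0.628 -0.079  0.02 ]
t 0.15 pos [6.245e-01 1.000e-04 2.304e-01] x [-0.  1.  0.] y [ 1.     0.    -0.002] F [-0.8  1.   0.3] w 1.001
```

View pics/w0.png

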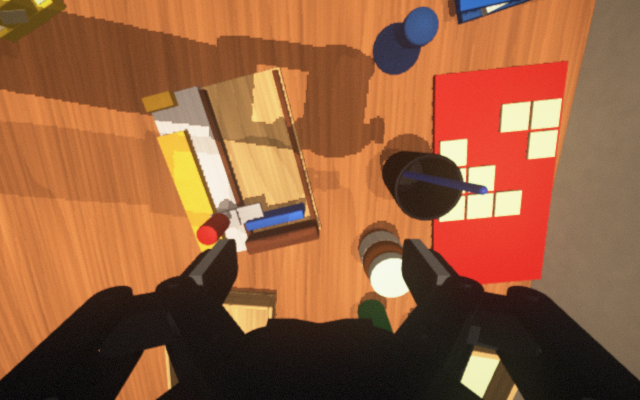

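The wrist view shows the knob top at (210,232), the yellow strip running from (170,135) to (215,240), and the rack's rear at the top. The rack is turned about 11° from world +y. I'll move for an unobstructed close view.

Request:
{"op": "carry_out", "data": {"moves": [[1, -0.1, -0.1, -0.05, 0, 0, 0], [1, -0.2, -0.2, -0.1, 0, 0, 0], [1, -0.28, -0.25, -0.15, 0, 0, 0], [1, -0.28, -0.25, -0.15, 0, 0, 0], [1, -0.28, -0.25, -0.15, 0, 0, 0], [1, -0.28, -0.25, -0.15, 0, 0, 0], [1, -0.28, -0.25, -0.15, 0, 0, 0]]}}

```text
time: 0.73
tool_pos: [0.5249, -0.1118, 0.2908]
tool_rot: [-0.0, 0.707, 0.707, 0.0]
contact_force: [-0.2, 0.3, -0.6]
gripper_width: 0.997
```

Run:
```python
from h import *
st(); c,f=shot("wrist","w1")
h=cv2.cvtColor(f,cv2.COLOR_RGB2HSV)
y=cv2.inRange(h,(22,150,120),(34,255,255))
for ce,s,l in blobs(y,150):
    r=cv2.minAreaRect(np.argwhere(l)[:,::-1].astype(np.float32)); b=cv2.boxPoints(r)
    print("yellow",ce.round(),s,[ray(c,p,.032)[:2].round(4).tolist() for p in b])
for ce,s,l in blobs(redmask(f),150): print("red",ce.round(),s,ray(c,ce,.066)[:2].round(4),ray(c,ce,.087)[:2].round(4))
```

```text
t 0.73 pos [ 0.5249 -0.1118  0.2908] x [0.    1.    0.001] y [ 1. -0. -0.] F [-0.2  0.3 -0.6] w 0.997
yellow [250.  10.] [235   3  28  14 252] [[0.4159, 0.0936], [0.4478, 0.1014], [0.4517, 0.0869], [0.4195, 0.0789]]
yellow [270.  83.] [ 256   48   32   63 1076] [[0.4284, 0.0423], [0.4608, 0.05], [0.4803, -0.0285], [0.4462, -0.0371]]
yellow [285. 152.] [268 126  34  48 836] [[0.4505, -0.0507], [0.4817, -0.0418], [0.5007, -0.1092], [0.4682, -0.119]]
red [548. 107.] [  486     0   134   205 14729] [ 0.814  -0.0262] [ 0.7974 -0.0271]
red [297. 131.] [288 122  19  19 283] [ 0.4956 -0.0555] [ 0.4973 -0.0548]
```

View pics/w1.png

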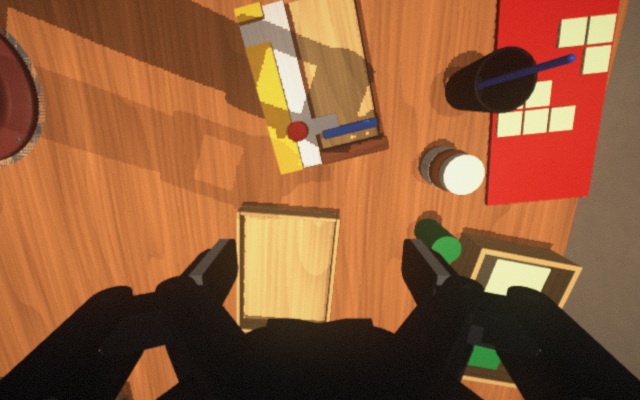

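The wrist view shows the knob at (297,131), the yellow strip, the pusher at (350,128), and the empty tray with corners at (240,207), (338,212) and (325,315). The knob and strip edges agree to about 1 mm with the rack at about (0.551, 0.010), yaw +14°. I'll go above the knob turned by 14° and check.

Request:
{"op": "carry_out", "data": {"moves": [[1, 0.07, -0.035, 0.1, 0, 0, -0.25], [1, 0.14, -0.07, 0.2, 0, 0, -0.489], [1, 0.14, -0.07, 0.3, 0, 0, -0.489], [1, 0.14, -0.07, 0.3, 0, 0, -0.489], [1, 0.14, -0.07, 0.3, 0, 0, -0.489], [1, 0.14, -0.07, 0.3, 0, 0, -0.489]]}}

```text
time: 1.28
tool_pos: [0.4972, -0.0556, 0.171]
tool_rot: [-0.001, 0.615, 0.788, -0.0]
contact_force: [0.0, -0.6, 0.6]
gripper_width: 1.0
```

Run:
```python
from h import *
s=st(); c,f=shot("wrist","w2")
for P in [(.497,-.055,.087),(.497,-.055,.066)]: print(proj(c,P).round())
for ce,b,l in blobs(redmask(f),150): print("red",ce.round(),b,ray(c,ce,.087)[:2].round(4))
a=np.radians(14);u=np.array([-np.sin(a),np.cos(a)]);v=np.array([-np.cos(a),-np.sin(a)]);o=np.array([.5508,.010])
g=f[:,:,::-1].copy()
def mk(x,y,z):
    p=o+x*u+y*v; q=proj(c,[p[0],p[1],z]); cv2.circle(g,tuple(int(t) for t in q),3,(255,255,0),1)
for x,y,z in [(-.05,.068,.087),(.069,.112,.032),(.069,.078,.032),(-.105,.078,.032),(-.105,.112,.032),(.11,-.049,.02),(-.085,-.049,.04),(-.085,.049,.04),(.099,.112,.032),(.11,-.043,.02),(.11,.043,.02),(.11,.049,.02),(0,-.043,.02),(0,-.049,.02),(-.07,.038,.044),(-.07,-.038,.044)]: mk(x,y,z)
cv2.imwrite("pics/w2m.png",g)
c,f=shot("scene")
```

```text
t 1.28 pos [ 0.4972 -0.0556  0.171 ] x [-0.243  0.97   0.001] y [ 0.97   0.243 -0.001] F [ 0.  -0.6  0.6] w 1.0
[320. 203.]
[320. 197.]
red [615. 128.] [ 576   82   64   89 3909] [0.7097 0.0631]
red [319. 200.] [306 180  27  35 617] [ 0.4959 -0.0521]
red [591. 289.] [ 531  227  109  111 7104] [ 0.7638 -0.0747]
```

View pics/w2m.png

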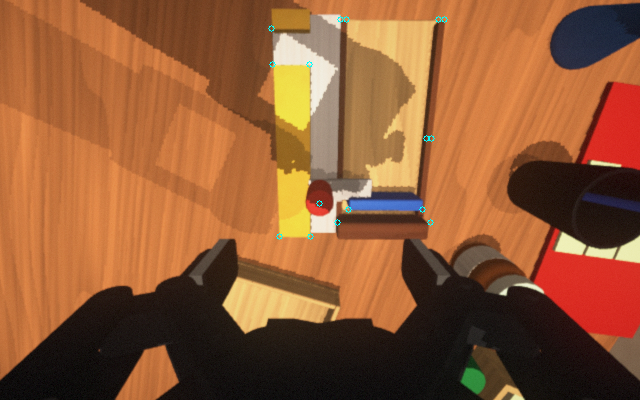

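The projected rack model (cyan) sits on the strip corners, walls, end stop, pusher and knob at (319,203), so the rack pose is good to about 1–2 mm. Now I'll descend on the knob and grip it.

Request:
{"op": "carry_out", "data": {"moves": [[0.7, 0, 0, 0.1, 0, 0, 0], [0.7, 0, 0, 0.2, 0, 0, 0], [0.7, 0, 0, 0.28, 0, 0, 0], [0.7, 0, 0, 0.31, 0, 0, 0], [0.7, 0, 0, 0.31, 0, 0, 0], [0.7, 0, 0, 0.31, 0, 0, 0], [0, 0, 0, 0.31, 0, 0, 0], [0, 0, 0, 0.31, 0, 0, 0]]}}

```text
time: 2.05
tool_pos: [0.4995, -0.0567, 0.0505]
tool_rot: [0.003, 0.616, 0.788, 0.001]
contact_force: [-0.3, -0.2, 0.1]
gripper_width: 0.431
```

Request:
{"op": "carry_out", "data": {"moves": [[0, 0, 0, 0, 0, 0, 0], [0, 0, 0, 0, 0, 0, 0], [0, 0, 0, 0, 0, 0, 0], [0, 0, 0, 0, 0, 0, 0], [0, 0, 0, 0, 0, 0, 0], [0, 0, 0, 0, 0, 0, 0]]}}

```text
time: 2.55
tool_pos: [0.4975, -0.0569, 0.0502]
tool_rot: [0.001, 0.615, 0.788, -0.001]
contact_force: [-7.6, -2.2, 10.1]
gripper_width: 0.277
```

Request:
{"op": "carry_out", "data": {"moves": [[0, 0.06, 0, 0, 0, 0, 0], [0, 0.12, 0, 0, 0, 0, 0], [0, 0.18, 0, 0, 0, 0, 0], [0, 0.24, 0, 0, 0, 0, 0], [0, 0.3, 0, 0, 0, 0, 0], [0, 0.335, 0, 0, 0, 0, 0], [0, 0.335, 0, 0, 0, 0, 0], [0, 0.335, 0, 0, 0, 0, 0]]}}

```text
time: 3.22
tool_pos: [0.4659, 0.0723, 0.0502]
tool_rot: [0.003, 0.615, 0.789, -0.001]
contact_force: [-3.4, -10.1, 8.2]
gripper_width: 0.277
```

Run:
```python
from h import *
s=st(); a=np.radians(14);u=np.array([-np.sin(a),np.cos(a)]);v=np.array([-np.cos(a),-np.sin(a)]);o=np.array([.5508,.010])
d=s["tool_pos"][:2]-o; print("tcp in rack",d@u,d@v)
shot("wrist","w3")
```

```text
t 3.22 pos [0.4659 0.0723 0.0502] x [-0.244  0.97  -0.007] y [0.97  0.244 0.001] F [ -3.4 -10.1   8.2] w 0.277
tcp in rack 0.0809854022866184 0.06726035107974859
```

View pics/w3.png

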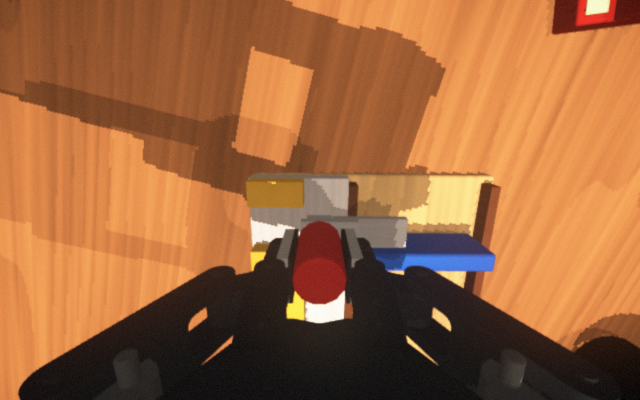

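The view shows the knob held between the pads at (320,270), the pusher drawn back with the plate at (445,250), and its arm near the yellow end block. Travel is about 0.132. I'll push it sideways into the notch.

Request:
{"op": "carry_out", "data": {"moves": [[0, 0.005, 0, 0, 0, 0, 0], [0, 0.005, -0.015, 0, 0, 0, 0], [0, 0.005, -0.03, 0, 0, 0, 0], [0, 0.005, -0.045, 0, 0, 0, 0], [0, 0.005, -0.06, 0, 0, 0, 0], [0, 0.005, -0.063, 0, 0, 0, 0], [0, 0.005, -0.063, 0, 0, 0, 0], [0, 0.005, -0.063, 0, 0, 0, 0]]}}

```text
time: 3.93
tool_pos: [0.4422, 0.0675, 0.0501]
tool_rot: [0.004, 0.615, 0.788, -0.0]
contact_force: [1.2, -10.0, 3.1]
gripper_width: 0.278
```

```bash
cat >> h.py <<'E'
a=np.radians(14);u=np.array([-np.sin(a),np.cos(a)]);v=np.array([-np.cos(a),-np.sin(a)]);o=np.array([.5508,.010])
def rk(p): d=np.asarray(p)[:2]-o; return np.array([d@u,d@v])
E
python3 - <<'E'
from h import *
s=st(); print(rk(s["tool_pos"]))
E
```

```text
t 3.93 pos [0.4422 0.0675 0.0501] x [-0.243  0.97  -0.007] y [0.97  0.243 0.005] F [  1.2 -10.    3.1] w 0.278
[0.08206448 0.09145052]
```

Request:
{"op": "carry_out", "data": {"moves": [[0, -0.008, 0, 0, 0, 0, 0], [0, -0.017, 0, 0, 0, 0, 0], [0, -0.017, 0, 0, 0, 0, 0], [0.6, -0.017, 0, 0, 0, 0, 0], [0.6, -0.017, 0, 0, 0, 0, 0], [0.6, -0.017, 0, 0, 0, 0, 0], [0.6, -0.017, 0, -0.08, 0, 0, 0], [0.6, -0.017, 0, -0.15, 0, 0, 0]]}}

```text
time: 4.6
tool_pos: [0.4394, 0.0636, 0.1064]
tool_rot: [-0.002, 0.615, 0.788, -0.001]
contact_force: [-0.1, -0.9, 0.7]
gripper_width: 0.598
```

Run:
```python
from h import *
s=st(); print(rk(s["tool_pos"]))
c,f=shot("wrist"); 
for ce,b,l in blobs(redmask(f),150): print("red",ce.round(),b,rk(ray(c,ce,.08)).round(4))
```

```text
t 4.6 pos [0.4394 0.0636 0.1064] x [-0.242  0.97   0.002] y [ 0.97   0.242 -0.004] F [-0.1 -0.9  0.7] w 0.598
[0.07894668 0.09508892]
red [476.   6.] [429   0  80  18 811] [0.207  0.0121]
red [585.  22.] [ 532    0  108   52 3629] [ 0.1996 -0.0476]
red [325. 227.] [ 308  201   35   51 1402] [0.081  0.0919]
red [633. 301.] [622 277  18  41 361] [ 0.0259 -0.1254]
```

The knob stays parked in the notch, at about (0.080, 0.092) in the rack frame. Next I'll go up and over the bricks.

Request:
{"op": "carry_out", "data": {"moves": [[0.6, 0, 0, -0.1, 0, 0, 0], [0.6, 0.03, 0.03, -0.19, 0, 0, 0], [0.6, 0.08, 0.08, -0.27, 0, 0, 0], [0.6, 0.13, 0.14, -0.35, 0, 0, 0], [0.6, 0.18, 0.2, -0.43, 0, 0, 0], [0.6, 0.23, 0.26, -0.5, 0, 0, 0], [0.6, 0.29, 0.32, -0.57, 0, 0, 0], [0.6, 0.29, 0.355, -0.62, 0, 0, 0]]}}

```text
time: 5.32
tool_pos: [0.5511, 0.2136, 0.3567]
tool_rot: [-0.0, 0.614, 0.789, 0.001]
contact_force: [0.7, -0.1, 0.2]
gripper_width: 0.601
```

Request:
{"op": "carry_out", "data": {"moves": [[0.6, 0, 0, 0, 0, 0, 0], [0.6, 0, 0, 0, 0, 0, 0], [0.6, 0, 0, 0, 0, 0, 0]]}}

```text
time: 5.57
tool_pos: [0.5504, 0.2101, 0.3542]
tool_rot: [-0.001, 0.615, 0.788, -0.001]
contact_force: [0.5, 0.2, -0.9]
gripper_width: 0.598
```

Run:
```python
from h import *
s=st()
c,f=shot("wrist","w4")
for ce,b,l in blobs(redmask(f),80): print("red",ce.round(),b,ray(c,ce,.03)[:2].round(3))
```

```text
t 5.57 pos [0.5504 0.2101 0.3542] x [-0.242  0.97   0.   ] y [ 0.97   0.242 -0.002] F [ 0.5  0.2 -0.9] w 0.598
red [351.  14.] [322   0  55  35 618] [0.542 0.436]
red [246.  49.] [221  35  53  29 741] [0.399 0.352]
red [313.  72.] [288  59  50  26 659] [0.506 0.345]
red [378.  84.] [352  66  51  41 623] [0.609 0.352]
red [232. 111.] [207  90  52  40 645] [0.392 0.257]
red [295. 129.] [271 114  49  29 516] [0.497 0.255]
red [358. 146.] [335 133  47  25 490] [0.605 0.253]
red [236. 236.] [227 225  20  22 266] [0.435 0.043]
red [448. 252.] [ 408  233   90   47 2480] [0.822 0.105]
red [437. 348.] [422 326  37  41 924] [ 0.88  -0.105]
```

View pics/w4.png

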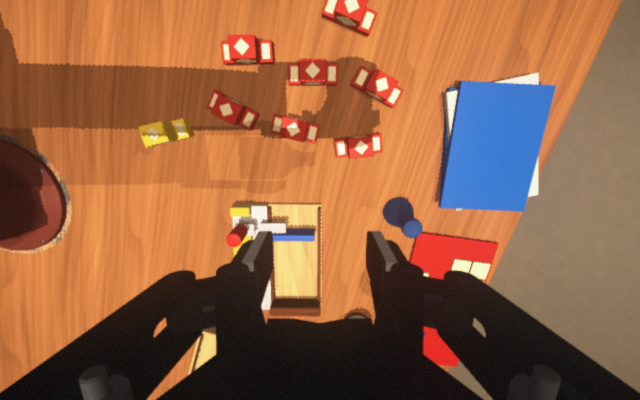

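The wrist view shows all seven red bricks upright: (246,49), (313,72), (378,84), (232,111), (295,129), (358,146) and (351,14). The yellow look-alike is at (165,132) and the parked knob at (236,236). I'll extract poses from the cream inlays.

```bash
cat >> h.py <<'E'
def bricks(f,c,zoff=0.0,amin=150,dbg=None):
    """pose of each red brick: list of (xy, yaw of its y axis, diamond xy, wing gap)"""
    h=cv2.cvtColor(f,cv2.COLOR_RGB2HSV); red=redmask(f)
    hull=np.zeros_like(red); out=[]
    n=cv2.morphologyEx(red,cv2.MORPH_CLOSE,np.ones((5,5),np.uint8))
    for ce,s,l in blobs(n,amin):
        pts=np.argwhere(l)[:,::-1].astype(np.int32); m=np.zeros_like(red); cv2.fillConvexPoly(m,cv2.convexHull(pts),255)
        cream=((h[...,1]<130)&(h[...,2]>90)&(m>0)).astype(np.uint8)*255
        b=sorted(blobs(cream,8),key=lambda t:-t[1][4])[:3]
        if len(b)<3: continue
        q=[x[0] for x in b]; best=None
        for i in range(3):   # the diamond: that choice for which wings' middle and diamond agree best
            w=[ray(c,q[j],.018+zoff)[:2] for j in range(3) if j!=i]; d=ray(c,q[i],.048+zoff)[:2]
            e=np.linalg.norm((w[0]+w[1])/2-d)
            if best is None or e<best[0]: best=(e,w,d)
        e,w,d=best; ax=w[1]-w[0]; out.append(((w[0]+w[1]+2*d)/4,np.arctan2(ax[1],ax[0]),e,np.linalg.norm(ax)))
    return out
def show(bs,s=None):
    """hover shift in tool axes (normalised units): dx,dy to the brick, rz"""
    s=s or manip.state(); r=R.from_quat(np.roll(s["tool_rot"],-1)).as_matrix(); ty=np.arctan2(r[1,1],r[0,1])
    for p,yaw,e,g in bs:
        dt=(yaw-ty+np.pi/2)%np.pi-np.pi/2
        d=r.T@np.array([*(p-s["tool_pos"][:2]),0])
        print("brick",p.round(4),"yaw",round(np.degrees((yaw+np.pi/2)%np.pi-np.pi/2),1),"err",round(e,4),"gap",round(g,4),"| dx,dy %.3f %.3f rz %.3f"%(d[0]/.4,d[1]/.4,-dt/.5))
def go(p,yaw=None,z=None):
    """shift to a world target in tool units"""
    s=st(); r=R.from_quat(np.roll(s["tool_rot"],-1)).as_matrix(); d=r.T@(np.array([p[0],p[1],z])-s["tool_pos"]); ty=np.arctan2(r[1,1],r[0,1])
    dt=0 if yaw is None else (yaw-ty+np.pi/2)%np.pi-np.pi/2
    print("go",(d/.4).round(3),"rz",round(-dt/.5,3))
def wpt(x,y): return o+x*u+y*v
E
python3 - <<'E'
from h import *
f=cv2.imread("pics/w4.png")[:,:,::-1].copy(); show(bricks(f,cam("wrist")))
E
```

```text
brick [0.538  0.4401] yaw -4.2 err 0.0001 gap 0.0597 | dx,dy 0.566 0.110 rz 0.636
brick [0.3951 0.3506] yaw 15.6 err 0.0012 gap 0.062 | dx,dy 0.435 -0.291 rz -0.056
brick [0.5044 0.3444] yaw 14.2 err 0.0001 gap 0.0601 | dx,dy 0.354 -0.029 rz -0.007
brick [0.611  0.3509] yaw -13.0 err 0.0004 gap 0.0603 | dx,dy 0.305 0.233 rz 0.944
brick [0.3868 0.2577] yaw -14.3 err 0.0014 gap 0.0627 | dx,dy 0.215 -0.367 rz 0.988
brick [0.4949 0.2541] yaw 0.6 err 0.0007 gap 0.0601 | dx,dy 0.141 -0.107 rz 0.467
brick [0.607  0.2523] yaw 21.9 err 0.0003 gap 0.0604 | dx,dy 0.069 0.164 rz -0.277
```

Gaps of 60 mm and residuals of about 1 mm look consistent. First brick is the one at (0.607, 0.252).

Request:
{"op": "carry_out", "data": {"moves": [[0.7, 0.069, 0.164, 0.6, 0, 0, -0.277], [0.7, 0.069, 0.164, 0.6, 0, 0, -0.277], [0.7, 0.069, 0.164, 0.6, 0, 0, -0.277], [0.7, 0.069, 0.164, 0.6, 0, 0, -0.277], [0.7, 0.069, 0.164, 0.6, 0, 0, -0.277], [0.7, 0.069, 0.164, 0.6, 0, 0, -0.277], [0.7, 0.069, 0.164, 0.6, 0, 0, -0.277], [0.7, 0.069, 0.164, 0.6, 0, 0, -0.277]]}}

```text
time: 6.28
tool_pos: [0.6044, 0.2514, 0.1104]
tool_rot: [-0.003, 0.56, 0.829, -0.004]
contact_force: [0.7, 0.0, 0.7]
gripper_width: 0.699
```

Run:
```python
from h import *
s=st(); c,f=shot("wrist"); show(bricks(f,c),s)
```

```text
t 6.28 pos [0.6044 0.2514 0.1104] x [-0.373  0.928  0.001] y [ 0.928  0.373 -0.01 ] F [0.7 0.  0.7] w 0.699
brick [0.5039 0.3454] yaw 13.5 err 0.0019 gap 0.0638 | dx,dy 0.312 -0.145 rz 0.294
brick [0.6118 0.3515] yaw -13.2 err 0.0005 gap 0.0609 | dx,dy 0.225 0.111 rz 1.226
brick [0.3936 0.2594] yaw -30.2 err 0.0116 gap 0.0411 | dx,dy 0.215 -0.481 rz 1.820
brick [0.5018 0.2578] yaw -20.8 err 0.0143 gap 0.0373 | dx,dy 0.110 -0.232 rz 1.490
brick [0.6074 0.2529] yaw 21.5 err 0.0001 gap 0.0602 | dx,dy 0.001 0.008 rz 0.015
```

Request:
{"op": "carry_out", "data": {"moves": [[0.7, 0, 0, 0.1, 0, 0, 0], [0.7, 0, 0, 0.18, 0, 0, 0], [0.7, 0, 0, 0.23, 0, 0, 0], [0.7, 0, 0, 0.23, 0, 0, 0], [0.7, 0, 0, 0.23, 0, 0, 0], [0, 0, 0, 0.23, 0, 0, 0], [0, 0, 0, 0.23, 0, 0, 0], [0, 0, 0, 0.23, 0, 0, 0]]}}

```text
time: 7.0
tool_pos: [0.611, 0.2537, 0.0281]
tool_rot: [0.002, 0.56, 0.829, 0.003]
contact_force: [0.5, 0.6, 8.1]
gripper_width: 0.452
```

Request:
{"op": "carry_out", "data": {"moves": [[0, 0, 0, 0, 0, 0, 0], [0, 0, 0, 0, 0, 0, 0], [0, 0, 0, -0.05, 0, 0, 0], [0, 0, 0, -0.15, 0, 0, 0], [0, 0, 0, -0.25, 0, 0, 0.13], [0, 0, 0, -0.35, 0, 0, 0.262], [0, 0, 0, -0.38, 0, 0, 0.262], [0, 0, 0, -0.38, 0, 0, 0.262]]}}

```text
time: 7.67
tool_pos: [0.6115, 0.2539, 0.1835]
tool_rot: [0.004, 0.612, 0.791, 0.005]
contact_force: [0.3, -0.1, -1.0]
gripper_width: 0.452
```

Run:
```python
from h import *
go(wpt(-.066,0),np.radians(14),.17)
```

```text
t 7.67 pos [0.6115 0.2539 0.1835] x [-0.25   0.968  0.   ] y [0.968 0.25  0.013] F [ 0.3 -0.1 -1. ] w 0.452
go [-0.717 -0.301  0.03 ] rz 0.017
```

Request:
{"op": "carry_out", "data": {"moves": [[0, -0.717, -0.301, 0.03, 0, 0, 0.017], [0, -0.717, -0.301, 0.03, 0, 0, 0.017], [0, -0.717, -0.301, 0.03, 0, 0, 0.017], [0, -0.717, -0.301, 0.03, 0, 0, 0.017], [0, -0.717, -0.301, 0.03, 0, 0, 0.017], [0, -0.717, -0.301, 0.03, 0, 0, 0.017], [0, -0.717, -0.301, 0.03, 0, 0, 0.017], [0, -0.717, -0.301, 0.03, 0, 0, 0.017]]}}

```text
time: 8.33
tool_pos: [0.5607, -0.0586, 0.161]
tool_rot: [-0.001, 0.617, 0.787, -0.001]
contact_force: [0.6, -0.1, -0.1]
gripper_width: 0.455
```

Request:
{"op": "carry_out", "data": {"moves": [[0, 0, 0, 0, 0, 0, 0], [0, 0, 0, 0, 0, 0, 0], [0, 0, 0, 0, 0, 0, 0]]}}

```text
time: 8.58
tool_pos: [0.5622, -0.0542, 0.1621]
tool_rot: [-0.001, 0.616, 0.788, -0.0]
contact_force: [-0.7, 0.1, -1.1]
gripper_width: 0.455
```

Run:
```python
from h import *
go(wpt(-.066,0),np.radians(14),.05); print(rk(manip.state()["tool_pos"]))
c,f=shot("side"); p=proj(c,[*wpt(0,0),.05]).astype(int); print(p)
x,y=max(p[0]-80,0),max(p[1]-100,0); cv2.imwrite("pics/s5.png",cv2.resize(f[y:y+150,x:x+180,::-1],None,fx=4,fy=4))
```

```text
t 8.58 pos [ 0.5622 -0.0542  0.1621] x [-0.242  0.97   0.001] y [ 0.97   0.242 -0.001] F [-0.7  0.1 -1.1] w 0.455
go [-0.003  0.012  0.28 ] rz -0.001
[-0.06509176  0.00444391]
[312 192]
```

View pics/s5.png

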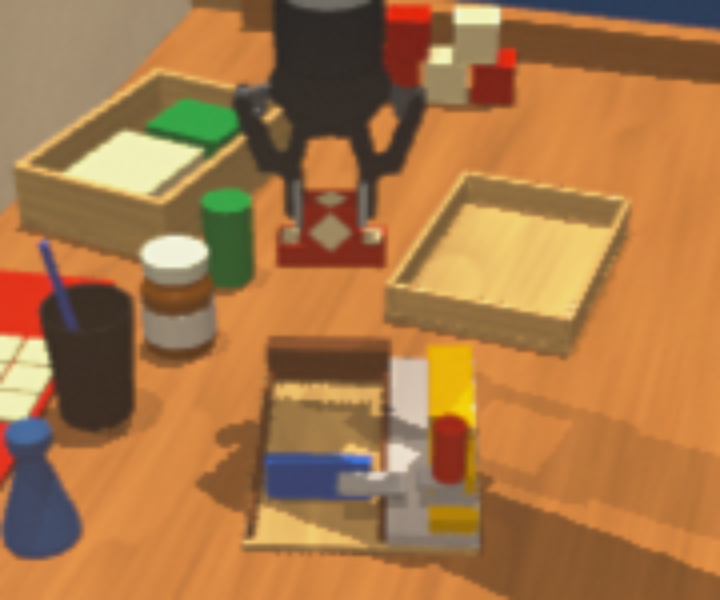

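The side view shows brick 1 held square and upright in the fingers at (330,240), the knob still in the notch at (450,450), and the channel empty. I'll lower it into the channel.

Request:
{"op": "carry_out", "data": {"moves": [[0, -0.003, 0.012, 0.08, 0, 0, 0], [0, -0.003, 0.012, 0.16, 0, 0, 0], [0, -0.003, 0.012, 0.24, 0, 0, 0], [0, -0.003, 0.012, 0.27, 0, 0, 0], [0, -0.003, 0.012, 0.29, 0, 0, 0], [0, -0.003, 0.012, 0.305, 0, 0, 0], [0, -0.003, 0.012, 0.315, 0, 0, 0], [0, -0.003, 0.012, 0.315, 0, 0, 0]]}}

```text
time: 9.3
tool_pos: [0.5686, -0.0548, 0.0381]
tool_rot: [0.001, 0.616, 0.788, 0.0]
contact_force: [0.5, -0.6, -1.6]
gripper_width: 0.45
```

Run:
```python
from h import *
s=st(); print(rk(s["tool_pos"]))
```

```text
t 9.3 pos [ 0.5686 -0.0548  0.0381] x [-0.242  0.97  -0.001] y [0.97  0.242 0.001] F [ 0.5 -0.6 -1.6] w 0.45
[-0.06721143 -0.00157157]
```

Request:
{"op": "carry_out", "data": {"moves": [[0, 0, 0, 0.005, 0, 0, 0], [0, 0, 0, 0.01, 0, 0, 0], [0, 0, 0, 0.01, 0, 0, 0]]}}

```text
time: 9.55
tool_pos: [0.5693, -0.0553, 0.0362]
tool_rot: [0.001, 0.616, 0.788, 0.001]
contact_force: [-3.8, 0.6, 7.1]
gripper_width: 0.455
```

Request:
{"op": "carry_out", "data": {"moves": [[0.62, 0, 0, 0, 0, 0, 0], [0.62, 0, 0, 0, 0, 0, 0], [0.62, 0, 0, 0, 0, 0, 0], [0.62, 0, 0, -0.08, 0, 0, 0], [0.62, 0, 0, -0.16, 0, 0, 0], [0.62, 0, 0, -0.24, 0, 0, 0], [0.62, 0, 0, -0.3, 0, 0, 0], [0.62, 0, 0, -0.3, 0, 0, 0]]}}

```text
time: 10.22
tool_pos: [0.5716, -0.0558, 0.1606]
tool_rot: [0.005, 0.616, 0.788, 0.003]
contact_force: [1.6, -0.5, 1.4]
gripper_width: 0.621
```

Run:
```python
from h import *
s=st(); c,f=shot("wrist","w6")
for b in bricks(f,c,.008): print(rk(b[0]).round(4),np.degrees(b[1]).round(1),b[2:])
go((.545,.2),np.radians(14),.34)
```

```text
t 10.22 pos [ 0.5716 -0.0558  0.1606] x [-0.241  0.97  -0.005] y [0.97  0.241 0.011] F [ 1.6 -0.5  1.4] w 0.621
[-0.0264 -0.274 ] 176.9 (np.float64(0.026099754765183985), np.float64(0.11301434640396442))
[-0.0671 -0.0015] 13.7 (np.float64(0.0004990304960435704), np.float64(0.060198759151015926))
t 10.27 pos [ 0.5702 -0.0555  0.1575] x [-0.241  0.971 -0.004] y [0.97  0.241 0.007] F [ 0.2 -0.1 -0.5] w 0.623
go [ 0.634  0.096 -0.458] rz -0.002
```

Brick 1 is seated at rack (-67, -1.5) mm and square. Going to the second brick, at (0.495, 0.254).

Request:
{"op": "carry_out", "data": {"moves": [[0.7, 0.797, 0.004, 0, 0, 0, 0.464], [0.7, 0.797, 0.004, 0, 0, 0, 0.464], [0.7, 0.797, 0.004, 0, 0, 0, 0.464], [0.7, 0.797, 0.004, 0, 0, 0, 0.464], [0.7, 0.797, 0.004, 0, 0, 0, 0.464], [0.7, 0.797, 0.004, 0, 0, 0, 0.464], [0.7, 0.797, 0.004, 0, 0, 0, 0.464], [0.7, 0.797, 0.004, 0, 0, 0, 0.464]]}}

```text
time: 10.93
tool_pos: [0.4903, 0.2574, 0.1515]
tool_rot: [-0.001, 0.702, 0.712, -0.001]
contact_force: [0.2, -0.1, -0.5]
gripper_width: 0.699
```

Request:
{"op": "carry_out", "data": {"moves": [[0.7, 0, 0, 0, 0, 0, 0], [0.7, 0, 0, 0, 0, 0, 0], [0.7, 0, 0, 0, 0, 0, 0]]}}

```text
time: 11.18
tool_pos: [0.4918, 0.2544, 0.1519]
tool_rot: [-0.0, 0.703, 0.711, -0.001]
contact_force: [0.6, 0.3, 0.4]
gripper_width: 0.692
```

```bash
cat >> h.py <<'E'
def good(bs): return [b for b in bs if b[2]<.006 and .052<b[3]<.068]
E
python3 - <<'E'
from h import *
s=st(); c,f=shot("wrist"); show(good(bricks(f,c)),s)
E
```

```text
t 11.18 pos [0.4918 0.2544 0.1519] x [-0.012  1.    -0.001] y [ 1.     0.012 -0.002] F [0.6 0.3 0.4] w 0.692
brick [0.3951 0.3514] yaw 14.9 err 0.002 gap 0.0639 | dx,dy 0.245 -0.239 rz -0.496
brick [0.505  0.3453] yaw 14.1 err 0.0002 gap 0.0604 | dx,dy 0.227 0.036 rz -0.469
brick [0.4956 0.2538] yaw 1.0 err 0.0002 gap 0.0597 | dx,dy -0.002 0.010 rz -0.011
```

Request:
{"op": "carry_out", "data": {"moves": [[0.7, -0.002, 0.01, 0.1, 0, 0, -0.011], [0.7, -0.002, 0.01, 0.2, 0, 0, -0.011], [0.7, -0.002, 0.01, 0.28, 0, 0, -0.011], [0.7, -0.002, 0.01, 0.307, 0, 0, -0.011], [0.7, -0.002, 0.01, 0.307, 0, 0, -0.011], [0, -0.002, 0.01, 0.307, 0, 0, -0.011], [0, -0.002, 0.01, 0.307, 0, 0, -0.011], [0, -0.002, 0.01, 0.307, 0, 0, -0.011]]}}

```text
time: 11.9
tool_pos: [0.4989, 0.2547, 0.0336]
tool_rot: [0.001, 0.701, 0.713, 0.002]
contact_force: [0.6, -0.4, -1.6]
gripper_width: 0.448
```

Request:
{"op": "carry_out", "data": {"moves": [[0, 0, 0, 0, 0, 0, 0], [0, 0, 0, 0, 0, 0, 0], [0, 0, 0, -0.05, 0, 0, 0], [0, 0, 0, -0.15, 0, 0, 0], [0, 0, 0, -0.25, 0, 0, -0.23], [0, 0, 0, -0.34, 0, 0, -0.454], [0, 0, 0, -0.35, 0, 0, -0.454], [0, 0, 0, -0.35, 0, 0, -0.454]]}}

```text
time: 12.57
tool_pos: [0.4986, 0.255, 0.175]
tool_rot: [0.002, 0.616, 0.788, 0.003]
contact_force: [-0.4, -0.7, -0.8]
gripper_width: 0.449
```

Run:
```python
from h import *
go(wpt(-.028,0),np.radians(14),.15)
```

```text
t 12.57 pos [0.4986 0.255  0.175 ] x [-0.241  0.97   0.001] y [0.97  0.241 0.008] F [-0.4 -0.7 -0.8] w 0.449
go [-0.696 -0.022  0.062] rz -0.002
```

Request:
{"op": "carry_out", "data": {"moves": [[0, -0.696, -0.022, 0.04, 0, 0, 0], [0, -0.696, -0.022, 0.04, 0, 0, 0], [0, -0.696, -0.022, 0.04, 0, 0, 0], [0, -0.696, -0.022, 0.04, 0, 0, 0], [0, -0.696, -0.022, 0.04, 0, 0, 0], [0, -0.696, -0.022, 0.04, 0, 0, 0], [0, -0.696, -0.022, 0.04, 0, 0, 0], [0, -0.696, -0.022, 0.04, 0, 0, 0]]}}

```text
time: 13.23
tool_pos: [0.5543, -0.0227, 0.1517]
tool_rot: [-0.001, 0.618, 0.786, -0.002]
contact_force: [-0.4, 1.0, -0.1]
gripper_width: 0.447
```

Request:
{"op": "carry_out", "data": {"moves": [[0, 0, 0, 0, 0, 0, 0], [0, 0, 0, 0, 0, 0, 0], [0, 0, 0, 0, 0, 0, 0]]}}

```text
time: 13.48
tool_pos: [0.5544, -0.017, 0.1534]
tool_rot: [-0.001, 0.615, 0.788, -0.0]
contact_force: [0.9, 0.8, -0.2]
gripper_width: 0.449
```

Run:
```python
from h import *
go(wpt(-.028,0),np.radians(14),.042)
```

```text
t 13.48 pos [ 0.5544 -0.017   0.1534] x [-0.243  0.97   0.001] y [ 0.97   0.243 -0.002] F [ 0.9  0.8 -0.2] w 0.449
go [-0.003  0.008  0.278] rz 0.001
```

Request:
{"op": "carry_out", "data": {"moves": [[0, -0.003, 0.006, 0.08, 0, 0, 0], [0, -0.003, 0.006, 0.16, 0, 0, 0], [0, -0.003, 0.006, 0.22, 0, 0, 0], [0, -0.003, 0.006, 0.25, 0, 0, 0], [0, -0.003, 0.006, 0.27, 0, 0, 0], [0, -0.003, 0.006, 0.285, 0, 0, 0], [0, -0.003, 0.006, 0.293, 0, 0, 0], [0, -0.003, 0.006, 0.293, 0, 0, 0]]}}

```text
time: 14.15
tool_pos: [0.5591, -0.0184, 0.0411]
tool_rot: [0.001, 0.615, 0.788, 0.0]
contact_force: [-8.6, 0.6, 11.9]
gripper_width: 0.448
```

Request:
{"op": "carry_out", "data": {"moves": [[0, 0, 0, 0, 0, 0, 0], [0.62, 0, 0, 0, 0, 0, 0], [0.62, 0, 0, 0, 0, 0, 0], [0.62, 0, 0, 0, 0, 0, 0], [0.62, 0, 0, -0.08, 0, 0, 0], [0.62, 0, 0, -0.16, 0, 0, 0], [0.62, 0, 0, -0.24, 0, 0, 0], [0.62, 0, 0, -0.28, 0, 0, 0]]}}

```text
time: 14.82
tool_pos: [0.5601, -0.019, 0.1542]
tool_rot: [0.003, 0.616, 0.788, 0.002]
contact_force: [1.5, -0.4, 1.5]
gripper_width: 0.621
```

Run:
```python
from h import *
s=st(); c,f=shot("wrist","w7")
for b in good(bricks(f,c,.008)): print(rk(b[0]).round(4),np.degrees(b[1]).round(1),b[2:])
go((.505,.345),np.radians(14),.15)
```

```text
t 14.82 pos [ 0.5601 -0.019   0.1542] x [-0.242  0.97  -0.003] y [0.97  0.242 0.006] F [ 1.5 -0.4  1.5] w 0.621
t 14.87 pos [ 0.5616 -0.0193  0.1569] x [-0.242  0.97  -0.004] y [0.97  0.242 0.01 ] F [ 1.4 -0.7  1.2] w 0.621
go [0.918 0.083 0.014] rz -0.0
```

View pics/w7.png

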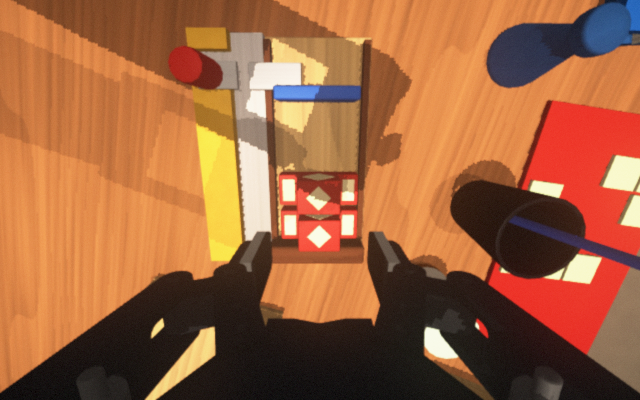

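Both bricks stand square in the channel, with diamonds at (318,199) and (318,236), and the pusher is parked at (317,92). Now the third brick.

Request:
{"op": "carry_out", "data": {"moves": [[0.7, 0.9, 0.083, 0, 0, 0, 0], [0.7, 0.9, 0.083, 0, 0, 0, 0], [0.7, 0.9, 0.083, 0, 0, 0, 0], [0.7, 0.9, 0.083, 0, 0, 0, 0], [0.7, 0.9, 0.083, 0, 0, 0, 0], [0.7, 0.9, 0.083, 0, 0, 0, 0], [0.7, 0.9, 0.083, 0, 0, 0, 0], [0.7, 0.9, 0.083, 0, 0, 0, 0]]}}

```text
time: 15.53
tool_pos: [0.5065, 0.3127, 0.1488]
tool_rot: [0.0, 0.616, 0.788, -0.0]
contact_force: [1.2, 0.4, -0.2]
gripper_width: 0.7
```

Request:
{"op": "carry_out", "data": {"moves": [[0.7, 0.07, 0, 0, 0, 0, 0], [0.7, 0.07, 0, 0, 0, 0, 0], [0.7, 0.07, 0, 0, 0, 0, 0], [0.7, 0.07, 0, 0, 0, 0, 0], [0.7, 0.07, 0, 0, 0, 0, 0]]}}

```text
time: 15.95
tool_pos: [0.5008, 0.3368, 0.1489]
tool_rot: [0.0, 0.616, 0.787, -0.0]
contact_force: [-0.5, -0.2, -0.0]
gripper_width: 0.698
```

Run:
```python
from h import *
s=st(); c,f=shot("wrist"); show(good(bricks(f,c)),s)
```

```text
t 15.95 pos [0.5008 0.3368 0.1489] x [-0.24   0.971 -0.   ] y [ 0.971  0.24  -0.   ] F [-0.5 -0.2 -0. ] w 0.698
brick [0.5391 0.4422] yaw -6.6 err 0.0009 gap 0.062 | dx,dy 0.233 0.156 rz 0.716
brick [0.3951 0.3508] yaw 15.3 err 0.0023 gap 0.0648 | dx,dy 0.098 -0.248 rz -0.049
brick [0.505  0.3453] yaw 13.6 err 0.0003 gap 0.0601 | dx,dy 0.018 0.015 rz 0.009
```

Request:
{"op": "carry_out", "data": {"moves": [[0.7, 0.018, 0.013, 0.1, 0, 0, 0.009], [0.7, 0.018, 0.013, 0.2, 0, 0, 0.009], [0.7, 0.018, 0.013, 0.28, 0, 0, 0.009], [0.7, 0.018, 0.013, 0.3, 0, 0, 0.009], [0.7, 0.018, 0.013, 0.3, 0, 0, 0.009], [0, 0.018, 0.013, 0.3, 0, 0, 0.009], [0, 0.018, 0.013, 0.3, 0, 0, 0.009], [0, 0.018, 0.013, 0.3, 0, 0, 0.009]]}}

```text
time: 16.67
tool_pos: [0.5062, 0.3471, 0.0328]
tool_rot: [0.001, 0.618, 0.786, 0.003]
contact_force: [0.1, 1.0, -1.0]
gripper_width: 0.449
```

Request:
{"op": "carry_out", "data": {"moves": [[0, 0, 0, 0, 0, 0, 0], [0, 0, 0, 0, 0, 0, 0], [0, 0, 0, -0.05, 0, 0, 0], [0, 0, 0, -0.15, 0, 0, 0], [0, 0, 0, -0.25, 0, 0, 0], [0, 0, 0, -0.34, 0, 0, 0], [0, 0, 0, -0.35, 0, 0, 0], [0, 0, 0, -0.35, 0, 0, 0]]}}

```text
time: 17.33
tool_pos: [0.5059, 0.3474, 0.1743]
tool_rot: [0.002, 0.617, 0.787, 0.004]
contact_force: [-0.4, -0.0, -1.5]
gripper_width: 0.454
```

Run:
```python
from h import *
go(wpt(.012,0),np.radians(14),.16)
```

```text
t 17.33 pos [0.5059 0.3474 0.1743] x [-0.237  0.971  0.002] y [0.971 0.237 0.008] F [-0.4 -0.  -1.5] w 0.454
go [-0.816 -0.092  0.033] rz -0.009
```

Request:
{"op": "carry_out", "data": {"moves": [[0, -0.816, -0.092, 0.02, 0, 0, -0.009], [0, -0.816, -0.092, 0.02, 0, 0, -0.009], [0, -0.816, -0.092, 0.02, 0, 0, -0.009], [0, -0.816, -0.092, 0.02, 0, 0, -0.009], [0, -0.816, -0.092, 0.02, 0, 0, -0.009], [0, -0.816, -0.092, 0.02, 0, 0, -0.009], [0, -0.816, -0.092, 0.02, 0, 0, -0.009], [0, -0.816, -0.092, 0.02, 0, 0, -0.009]]}}

```text
time: 18.0
tool_pos: [0.544, 0.0181, 0.1588]
tool_rot: [-0.002, 0.616, 0.788, -0.001]
contact_force: [0.7, -0.5, -0.2]
gripper_width: 0.451
```

Request:
{"op": "carry_out", "data": {"moves": [[0, 0, 0, 0, 0, 0, 0], [0, 0, 0, 0, 0, 0, 0], [0, 0, 0, 0, 0, 0, 0]]}}

```text
time: 18.25
tool_pos: [0.5445, 0.0206, 0.1595]
tool_rot: [-0.001, 0.616, 0.788, -0.001]
contact_force: [0.3, -0.3, 0.1]
gripper_width: 0.453
```

Run:
```python
from h import *
go(wpt(.012,0),np.radians(14),.041)
```

```text
t 18.25 pos [0.5445 0.0206 0.1595] x [-0.241  0.971  0.002] y [ 0.97   0.241 -0.003] F [ 0.3 -0.3  0.1] w 0.453
go [-0.     0.01   0.296] rz -0.002
```

Request:
{"op": "carry_out", "data": {"moves": [[0, 0, 0.007, 0.08, 0, 0, 0], [0, 0, 0.007, 0.16, 0, 0, 0], [0, 0, 0.007, 0.24, 0, 0, 0], [0, 0, 0.007, 0.27, 0, 0, 0], [0, 0, 0.007, 0.285, 0, 0, 0], [0, 0, 0.007, 0.3, 0, 0, 0], [0, 0, 0.007, 0.308, 0, 0, 0], [0, 0, 0.007, 0.308, 0, 0, 0]]}}

```text
time: 18.92
tool_pos: [0.5487, 0.0219, 0.0403]
tool_rot: [-0.0, 0.615, 0.788, -0.0]
contact_force: [-6.7, 0.4, 9.9]
gripper_width: 0.45
```

Request:
{"op": "carry_out", "data": {"moves": [[0, 0, 0, 0, 0, 0, 0], [0.62, 0, 0, 0, 0, 0, 0], [0.62, 0, 0, 0, 0, 0, 0], [0.62, 0, 0, 0, 0, 0, 0], [0.62, 0, 0, -0.08, 0, 0, 0], [0.62, 0, 0, -0.16, 0, 0, 0], [0.62, 0, 0, -0.24, 0, 0, 0], [0.62, 0, 0, -0.28, 0, 0, 0]]}}

```text
time: 19.58
tool_pos: [0.5502, 0.021, 0.1546]
tool_rot: [0.003, 0.616, 0.788, 0.002]
contact_force: [0.7, -0.3, 0.1]
gripper_width: 0.621
```

Run:
```python
from h import *
s=st(); c,f=shot("wrist","w8")
for ce,b,l in blobs(redmask(f),150): print("red",ce.round(),b,rk(ray(c,ce,.08)).round(4))
go(wpt(.079,.092),np.radians(14),.13)
```

```text
t 19.58 pos [0.5502 0.021  0.1546] x [-0.242  0.97  -0.002] y [0.97  0.242 0.006] F [ 0.7 -0.3  0.1] w 0.621
red [198. 123.] [ 177  109   49   32 1049] [0.0777 0.0897]
red [581. 211.] [  510   143   130   166 11347] [ 0.0074 -0.2198]
red [319. 229.] [ 278  173   79  116 4390] [-0.0088 -0.0022]
red [576. 328.] [ 536  307   72   50 1885] [-0.1091 -0.2452]
t 19.63 pos [0.5518 0.0208 0.1573] x [-0.242  0.97  -0.003] y [0.97  0.242 0.01 ] F [ 1.7 -0.4  2.4] w 0.622
go [ 0.172 -0.24   0.065] rz -0.0
```

View pics/w8.png

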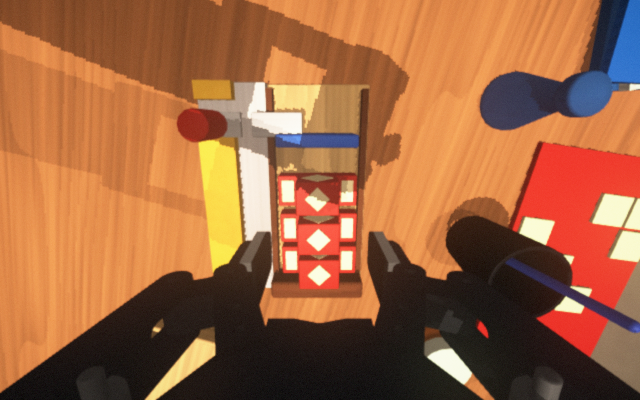

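Three bricks stand square in the channel, with diamonds at (318,200), (318,239) and (318,275), and the knob is at (203,124) in the notch. Next I'll go over the knob.

Request:
{"op": "carry_out", "data": {"moves": [[0.7, 0.1, -0.12, 0, 0, 0, 0], [0.7, 0.172, -0.23, 0, 0, 0, 0], [0.7, 0.172, -0.23, 0.05, 0, 0, 0], [0.7, 0.172, -0.23, 0.065, 0, 0, 0], [0.7, 0.172, -0.23, 0.065, 0, 0, 0], [0.7, 0.172, -0.23, 0.065, 0, 0, 0], [0.7, 0.172, -0.23, 0.065, 0, 0, 0]]}}

```text
time: 20.22
tool_pos: [0.4439, 0.0653, 0.1252]
tool_rot: [0.001, 0.616, 0.788, 0.001]
contact_force: [0.8, 0.1, 0.2]
gripper_width: 0.701
```

Run:
```python
from h import *
c,f=shot("wrist")
for ce,b,l in blobs(redmask(f),150): print("red",ce.round(),b,rk(ray(c,ce,.08)).round(4))
go(wpt(.077,.092),np.radians(14),.05); print(rk(manip.state()["tool_pos"]))
```

```text
red [317. 219.] [ 302  195   32   46 1111] [0.0803 0.092 ]
red [625. 264.] [ 599  213   41   91 1574] [ 0.0437 -0.1416]
red [438. 259.] [409 245  46  36 669] [0.0476 0.0008]
red [374. 306.] [368 284  16  40 285] [0.007 0.047]
red [434. 345.] [427 328  18  36 370] [-0.0306 -0.0047]
t 20.27 pos [0.4442 0.0652 0.1255] x [-0.241  0.971 -0.001] y [0.971 0.241 0.002] F [ 0.7  1.  -0.1] w 0.698
go [-0.006 -0.005  0.189] rz -0.002
[0.07936128 0.09011829]
```

Then I'll descend, close, draw back past the notch edge, and check before moving sideways.

Request:
{"op": "carry_out", "data": {"moves": [[0.7, -0.004, -0.005, 0.09, 0, 0, 0], [0.7, -0.004, -0.005, 0.17, 0, 0, 0], [0.7, -0.004, -0.005, 0.189, 0, 0, 0], [0.7, -0.004, -0.005, 0.189, 0, 0, 0], [0, -0.004, -0.005, 0.189, 0, 0, 0], [0, -0.004, -0.005, 0.189, 0, 0, 0], [0, -0.004, -0.005, 0.189, 0, 0, 0], [0, -0.004, -0.005, 0.189, 0, 0, 0]]}}

```text
time: 20.93
tool_pos: [0.4431, 0.0635, 0.051]
tool_rot: [0.002, 0.616, 0.788, 0.002]
contact_force: [1.3, 0.3, 4.1]
gripper_width: 0.269
```

Request:
{"op": "carry_out", "data": {"moves": [[0, 0, 0, 0, 0, 0, 0], [0, 0, 0, 0, 0, 0, 0], [0, 0, 0, 0, 0, 0, 0], [0, 0.01, 0, 0, 0, 0, 0], [0, 0.018, 0, 0, 0, 0, 0], [0, 0.018, 0, 0, 0, 0, 0], [0, 0.018, 0, 0, 0, 0, 0]]}}

```text
time: 21.52
tool_pos: [0.4418, 0.0685, 0.0509]
tool_rot: [0.004, 0.615, 0.788, -0.0]
contact_force: [4.4, -8.7, 4.2]
gripper_width: 0.276
```

Run:
```python
from h import *
s=st(); print(rk(s["tool_pos"]))
```

```text
t 21.52 pos [0.4418 0.0685 0.0509] x [-0.242  0.97  -0.007] y [0.97  0.242 0.005] F [ 4.4 -8.7  4.2] w 0.276
[0.08308733 0.09157887]
```

Request:
{"op": "carry_out", "data": {"moves": [[0, 0.003, 0, 0, 0, 0, 0], [0, 0.003, 0.015, 0, 0, 0, 0], [0, 0.003, 0.03, 0, 0, 0, 0], [0, 0.003, 0.045, 0, 0, 0, 0], [0, 0.003, 0.06, 0, 0, 0, 0], [0, 0.003, 0.063, 0, 0, 0, 0], [0, 0.003, 0.063, 0, 0, 0, 0], [0, 0.003, 0.063, 0, 0, 0, 0]]}}

```text
time: 22.18
tool_pos: [0.4651, 0.0753, 0.051]
tool_rot: [0.003, 0.615, 0.788, -0.001]
contact_force: [-0.5, -10.4, 7.9]
gripper_width: 0.281
```

Run:
```python
from h import *
s=st(); print(rk(s["tool_pos"]))
```

```text
t 22.18 pos [0.4651 0.0753 0.051 ] x [-0.242  0.97  -0.007] y [0.97  0.242 0.002] F [ -0.5 -10.4   7.9] w 0.281
[0.08403878 0.06734383]
```

Request:
{"op": "carry_out", "data": {"moves": [[0, -0.015, 0, 0, 0, 0, 0], [0, -0.03, 0, 0, 0, 0, 0], [0, -0.045, 0, 0, 0, 0, 0], [0, -0.06, 0, 0, 0, 0, 0], [0, -0.075, 0, 0, 0, 0, 0], [0, -0.09, 0, 0, 0, 0, 0], [0, -0.1, 0, 0, 0, 0, 0], [0, -0.11, 0, 0, 0, 0, 0]]}}

```text
time: 22.85
tool_pos: [0.4754, 0.033, 0.051]
tool_rot: [0.002, 0.616, 0.788, -0.001]
contact_force: [-2.9, -6.1, 8.3]
gripper_width: 0.276
```

Request:
{"op": "carry_out", "data": {"moves": [[0, -0.005, 0, 0, 0, 0, 0], [0, -0.01, 0, 0, 0, 0, 0], [0, -0.015, 0, 0, 0, 0, 0], [0, -0.02, 0, 0, 0, 0, 0], [0, -0.024, 0, 0, 0, 0, 0], [0, -0.024, 0, 0, 0, 0, 0], [0, -0.024, 0, 0, 0, 0, 0]]}}

```text
time: 23.43
tool_pos: [0.4774, 0.0247, 0.051]
tool_rot: [0.001, 0.616, 0.788, -0.0]
contact_force: [-3.8, -4.3, 9.4]
gripper_width: 0.274
```

Run:
```python
from h import *
s=st(); print(rk(s["tool_pos"]))
```

```text
t 23.43 pos [0.4774 0.0247 0.051 ] x [-0.242  0.97  -0.003] y [0.97  0.242 0.001] F [-3.8 -4.3  9.4] w 0.274
[0.03199859 0.0676461 ]
```

Request:
{"op": "carry_out", "data": {"moves": [[0, -0.005, 0, 0, 0, 0, 0], [0, -0.008, 0, 0, 0, 0, 0], [0, -0.008, 0, 0, 0, 0, 0], [0.65, -0.008, 0, 0, 0, 0, 0], [0.65, -0.008, 0, 0, 0, 0, 0], [0.65, -0.008, 0, 0, 0, 0, 0], [0.65, -0.008, 0, -0.08, 0, 0, 0], [0.65, -0.008, 0, -0.16, 0, 0, 0]]}}

```text
time: 24.1
tool_pos: [0.4744, 0.0227, 0.1104]
tool_rot: [-0.003, 0.616, 0.788, -0.002]
contact_force: [1.5, 0.3, 1.1]
gripper_width: 0.652
```

Request:
{"op": "carry_out", "data": {"moves": [[0.65, -0.1, 0.05, -0.1, 0, 0, 0], [0.65, -0.1, 0.1, -0.15, 0, 0, 0], [0.65, -0.1, 0.1, -0.15, 0, 0, 0], [0.65, -0.1, 0.1, -0.15, 0, 0, 0], [0.65, -0.1, 0.1, -0.15, 0, 0, 0]]}}

```text
time: 24.52
tool_pos: [0.5249, -0.0065, 0.1717]
tool_rot: [-0.001, 0.616, 0.788, -0.0]
contact_force: [-0.5, 0.9, -1.1]
gripper_width: 0.649
```

Run:
```python
from h import *
s=st(); c,f=shot("wrist","w9")
for ce,b,l in blobs(redmask(f),150): print("red",ce.round(),b,rk(ray(c,ce,.08)).round(4))
go((.611,.351),np.radians(-13),.16)
```

```text
t 24.52 pos [ 0.5249 -0.0065  0.1717] x [-0.241  0.97   0.001] y [ 0.97   0.241 -0.001] F [-0.5  0.9 -1.1] w 0.649
red [595. 183.] [ 532  123  108  146 8844] [ 0.0069 -0.2098]
red [274. 155.] [260 140  30  30 634] [0.0316 0.0676]
red [347. 216.] [ 311  172   75   93 3645] [-0.0235  0.0046]
red [574. 309.] [ 500  267  137   94 5678] [-0.1202 -0.2225]
t 24.57 pos [ 0.524  -0.0063  0.1706] x [-0.242  0.97   0.001] y [ 0.97   0.242 -0.003] F [-0.8  0.7 -0.2] w 0.655
go [0.814 0.427 0.026] rz 0.942
```

View pics/w9.png

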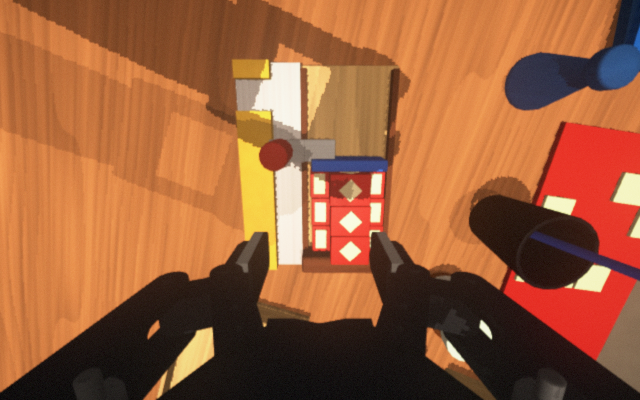

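The pusher presses three square bricks, with diamonds at (350,188), (350,221) and (350,250). The knob is at (275,154), out of the notch, travel about 0.0816. Next are the leftovers, starting with the brick at (0.611, 0.351).

Request:
{"op": "carry_out", "data": {"moves": [[0.7, 0.814, 0.427, 0.03, 0, 0, 0.942], [0.7, 0.814, 0.427, 0.03, 0, 0, 0.942], [0.7, 0.814, 0.427, 0.03, 0, 0, 0.942], [0.7, 0.814, 0.427, 0.03, 0, 0, 0.942], [0.7, 0.814, 0.427, 0.03, 0, 0, 0.942], [0.7, 0.814, 0.427, 0.03, 0, 0, 0.942], [0.7, 0.814, 0.427, 0.03, 0, 0, 0.942], [0.7, 0.814, 0.427, 0.03, 0, 0, 0.942]]}}

```text
time: 25.23
tool_pos: [0.5993, 0.3057, 0.1593]
tool_rot: [-0.001, 0.782, 0.623, -0.002]
contact_force: [1.4, -0.0, 0.3]
gripper_width: 0.701
```

Run:
```python
from h import *
s=st(); c,f=shot("wrist"); show(good(bricks(f,c)),s)
```

```text
t 25.23 pos [0.5993 0.3057 0.1593] x [ 0.224  0.975 -0.002] y [ 0.975 -0.224 -0.003] F [ 1.4 -0.   0.3] w 0.701
brick [0.5376 0.4423] yaw -6.4 err 0.0019 gap 0.0636 | dx,dy 0.298 -0.227 rz -0.228
brick [0.6118 0.3515] yaw -13.5 err 0.0002 gap 0.0599 | dx,dy 0.119 0.005 rz 0.020
```

Request:
{"op": "carry_out", "data": {"moves": [[0.7, 0.09, 0.003, 0, 0, 0, 0.02], [0.7, 0.09, 0.003, 0, 0, 0, 0.02], [0.7, 0.09, 0.003, 0, 0, 0, 0.02], [0.7, 0.09, 0.003, 0, 0, 0, 0.02]]}}

```text
time: 25.62
tool_pos: [0.6092, 0.3381, 0.1603]
tool_rot: [-0.0, 0.786, 0.619, -0.002]
contact_force: [0.7, -0.1, 0.5]
gripper_width: 0.7
```

Run:
```python
from h import *
s=st(); c,f=shot("wrist"); show(good(bricks(f,c)),s)
```

```text
t 25.62 pos [0.6092 0.3381 0.1603] x [ 0.234  0.972 -0.002] y [ 0.972 -0.234 -0.002] F [ 0.7 -0.1  0.5] w 0.7
brick [0.5375 0.4423] yaw -7.0 err 0.0017 gap 0.0643 | dx,dy 0.211 -0.235 rz -0.228
brick [0.6117 0.3514] yaw -14.0 err 0.0003 gap 0.0601 | dx,dy 0.034 -0.002 rz 0.017
```

Request:
{"op": "carry_out", "data": {"moves": [[0.7, 0.034, -0.003, 0.1, 0, 0, 0.017], [0.7, 0.034, -0.003, 0.2, 0, 0, 0.017], [0.7, 0.034, -0.003, 0.3, 0, 0, 0.017], [0.7, 0.034, -0.003, 0.328, 0, 0, 0.017], [0.7, 0.034, -0.003, 0.328, 0, 0, 0.017], [0, 0.034, -0.003, 0.328, 0, 0, 0.017], [0, 0.034, -0.003, 0.328, 0, 0, 0.017], [0, 0.034, -0.003, 0.328, 0, 0, 0.017]]}}

```text
time: 26.33
tool_pos: [0.615, 0.353, 0.0351]
tool_rot: [0.001, 0.788, 0.615, 0.003]
contact_force: [0.7, 0.0, -1.2]
gripper_width: 0.444
```

Request:
{"op": "carry_out", "data": {"moves": [[0, 0, 0, 0, 0, 0, 0], [0, 0, 0, 0, 0, 0, 0], [0, 0, 0, -0.05, 0, 0, 0], [0, 0, 0, -0.15, 0, 0, 0], [0, 0, 0, -0.25, 0, 0, -0.24], [0, 0, 0, -0.35, 0, 0, -0.489], [0, 0, 0, -0.4, 0, 0, -0.489], [0, 0, 0, -0.4, 0, 0, -0.489]]}}

```text
time: 27.0
tool_pos: [0.616, 0.354, 0.2006]
tool_rot: [0.003, 0.707, 0.707, 0.007]
contact_force: [0.8, 0.4, -0.1]
gripper_width: 0.452
```

Run:
```python
from h import *
go((.474,-.30),0,.2)
```

```text
t 27.0 pos [0.616  0.354  0.2006] x [0.001 1.    0.006] y [ 1.    -0.001  0.013] F [ 0.8  0.4 -0.1] w 0.452
go [-1.635 -0.354 -0.013] rz -0.002
```

Request:
{"op": "carry_out", "data": {"moves": [[0, -0.8, -0.177, 0, 0, 0, 0], [0, -0.8, -0.177, 0, 0, 0, 0], [0, -0.8, -0.177, 0, 0, 0, 0], [0, -0.8, -0.177, 0, 0, 0, 0], [0, -0.8, -0.177, 0, 0, 0, 0], [0, -0.8, -0.177, 0, 0, 0, 0], [0, -0.8, -0.177, 0, 0, 0, 0], [0, -0.8, -0.177, 0, 0, 0, 0]]}}

```text
time: 27.67
tool_pos: [0.5399, 0.0303, 0.1901]
tool_rot: [-0.0, 0.708, 0.707, -0.0]
contact_force: [1.8, 0.3, -1.2]
gripper_width: 0.447
```

Request:
{"op": "carry_out", "data": {"moves": [[0, -0.8, -0.177, 0, 0, 0, 0], [0, -0.8, -0.177, 0, 0, 0, 0], [0, -0.8, -0.177, 0, 0, 0, 0], [0, -0.8, -0.177, 0, 0, 0, 0], [0, -0.8, -0.177, 0, 0, 0, 0], [0, -0.8, -0.177, 0, 0, 0, 0], [0, -0.8, -0.177, 0, 0, 0, 0], [0, -0.8, -0.177, 0, 0, 0, 0]]}}

```text
time: 28.33
tool_pos: [0.4689, -0.2897, 0.1903]
tool_rot: [-0.0, 0.708, 0.706, -0.0]
contact_force: [0.8, -0.3, -0.7]
gripper_width: 0.448
```

Request:
{"op": "carry_out", "data": {"moves": [[0, -0.035, 0, 0, 0, 0, 0], [0, -0.035, 0, 0, 0, 0, 0], [0, -0.035, 0, 0, 0, 0, 0], [0, -0.035, 0, 0, 0, 0, 0]]}}

```text
time: 28.67
tool_pos: [0.4703, -0.3003, 0.1903]
tool_rot: [-0.001, 0.707, 0.707, 0.0]
contact_force: [-0.1, 0.6, -0.6]
gripper_width: 0.448
```

Run:
```python
from h import *
st(); c,f=shot("wrist"); cs=cam("scene")
g=f[:,:,::-1].copy()
f0=cv2.imread("pics/scene0.png")
# refine tray from scene0: wood-tray region boundaries by viewing; draw predicted corners on wrist view
t=np.array([.474,-.284]); th=np.radians(3)
for th,col in ((0,(255,255,0)),(np.radians(-3),(255,0,255))):
  for dx,dy in ((-.08,-.11),(.08,-.11),(.08,.11),(-.08,.11)):
    p=t+np.array([[np.cos(th),-np.sin(th)],[np.sin(th),np.cos(th)]])@np.array([dx,dy]); q=proj(c,[*p,.035]); cv2.circle(g,tuple(int(v) for v in q),3,col,1)
    q=proj(cs,[*p,.035]); cv2.circle(f0,tuple(int(v) for v in q),1,col,-1)
g[:150,470:640]=cv2.resize(f0[140:230,130:245],(170,150))
cv2.imwrite("pics/w10.png",g)
```

```text
t 28.67 pos [ 0.4703 -0.3003  0.1903] x [0.    1.    0.001] y [ 1.    -0.    -0.001] F [-0.1  0.6 -0.6] w 0.448
```

View pics/w10.png

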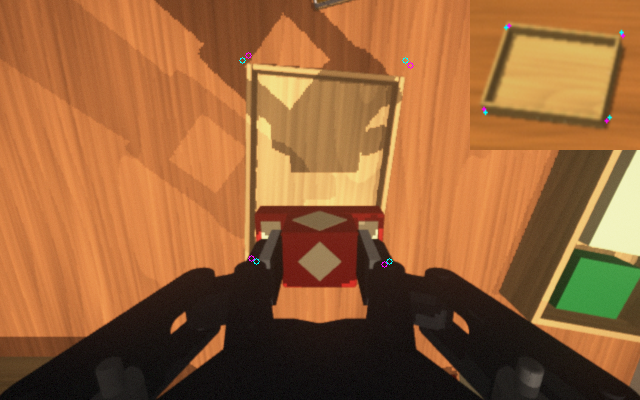

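The wrist view shows brick 4 held at (320,245) and tray rim corners at (248,65) and (403,77). That puts the tray centre at about (0.471, -0.297), yaw about -4°. I'll place the brick at the far end of the tray.

Request:
{"op": "carry_out", "data": {"moves": [[0, -0.1, 0, 0, 0, 0, 0], [0, -0.17, -0.005, 0.05, 0, 0, 0], [0, -0.17, -0.005, 0.15, 0, 0, 0], [0, -0.17, -0.005, 0.25, 0, 0, 0], [0, -0.17, -0.005, 0.32, 0, 0, 0], [0, -0.17, -0.005, 0.35, 0, 0, 0], [0, -0.17, -0.005, 0.365, 0, 0, 0], [0, -0.17, -0.005, 0.373, 0, 0, 0]]}}

```text
time: 29.38
tool_pos: [0.4689, -0.3688, 0.0418]
tool_rot: [0.0, 0.707, 0.707, 0.0]
contact_force: [-0.6, 0.4, -0.5]
gripper_width: 0.448
```

Request:
{"op": "carry_out", "data": {"moves": [[0, 0, 0, 0.004, 0, 0, 0], [0.65, 0, 0, 0.004, 0, 0, 0], [0.65, 0, 0, 0, 0, 0, 0], [0.65, 0, 0, 0, 0, 0, 0], [0.65, 0, 0, -0.1, 0, 0, 0], [0.65, 0, 0, -0.2, 0, 0, 0], [0.65, 0, 0, -0.3, 0, 0, 0], [0.65, 0, 0, -0.37, 0, 0, 0]]}}

```text
time: 30.05
tool_pos: [0.4693, -0.3708, 0.1954]
tool_rot: [0.003, 0.707, 0.707, -0.0]
contact_force: [1.1, -0.7, 1.0]
gripper_width: 0.648
```

Run:
```python
from h import *
s=st(); c,f=shot("wrist","w11"); show(good(bricks(f,c,.006)),s)
go((.5375,.4423),np.radians(-6.5),.17)
```

```text
t 30.05 pos [ 0.4693 -0.3708  0.1954] x [ 0.001  1.    -0.005] y [ 1.    -0.001  0.005] F [ 1.1 -0.7  1. ] w 0.648
brick [ 0.4686 -0.3716] yaw 0.1 err 0.0002 gap 0.0597 | dx,dy -0.002 -0.002 rz -0.007
t 30.1 pos [ 0.4715 -0.373   0.2019] x [ 0.001  1.    -0.012] y [ 1.    -0.001  0.012] F [ 2.  -1.4  4.3] w 0.65
go [2.039 0.162 0.058] rz 0.225
```

Request:
{"op": "carry_out", "data": {"moves": [[0.7, 0.8, 0.06, 0, 0, 0, 0.1], [0.7, 0.8, 0.06, 0, 0, 0, 0.1], [0.7, 0.8, 0.06, 0, 0, 0, 0.1], [0.7, 0.8, 0.06, 0, 0, 0, 0.1], [0.7, 0.8, 0.06, 0, 0, 0, 0.1], [0.7, 0.8, 0.06, 0, 0, 0, 0.1], [0.7, 0.8, 0.06, 0, 0, 0, 0.1], [0.7, 0.8, 0.06, 0, 0, 0, 0.1]]}}

```text
time: 30.77
tool_pos: [0.4925, -0.0468, 0.1907]
tool_rot: [0.001, 0.724, 0.689, 0.001]
contact_force: [0.8, -0.2, 0.0]
gripper_width: 0.7
```

Request:
{"op": "carry_out", "data": {"moves": [[0.7, 0.8, 0.1, 0.02, 0, 0, 0.1], [0.7, 0.8, 0.1, 0.02, 0, 0, 0.1], [0.7, 0.8, 0.1, 0.02, 0, 0, 0.1], [0.7, 0.8, 0.1, 0.02, 0, 0, 0.1], [0.7, 0.8, 0.1, 0.02, 0, 0, 0.1], [0.7, 0.8, 0.1, 0.02, 0, 0, 0.1], [0.7, 0.8, 0.1, 0.02, 0, 0, 0.1], [0.7, 0.8, 0.1, 0.02, 0, 0, 0.1]]}}

```text
time: 31.43
tool_pos: [0.549, 0.2712, 0.1825]
tool_rot: [0.0, 0.741, 0.671, 0.001]
contact_force: [0.8, -0.7, -0.3]
gripper_width: 0.697
```

Request:
{"op": "carry_out", "data": {"moves": [[0.7, 0.42, 0.09, 0.04, 0, 0, 0.025], [0.7, 0.42, 0.09, 0.04, 0, 0, 0.025], [0.7, 0.42, 0.09, 0.04, 0, 0, 0.025], [0.7, 0.42, 0.09, 0.04, 0, 0, 0.025], [0.7, 0.42, 0.09, 0.04, 0, 0, 0.025], [0.7, 0.42, 0.09, 0.04, 0, 0, 0.025], [0.7, 0.42, 0.09, 0.04, 0, 0, 0.025], [0.7, 0.42, 0.09, 0.04, 0, 0, 0.025]]}}

```text
time: 32.1
tool_pos: [0.6017, 0.4304, 0.1665]
tool_rot: [0.0, 0.746, 0.666, 0.0]
contact_force: [0.0, -0.4, 0.1]
gripper_width: 0.701
```

Run:
```python
from h import *
s=st(); c,f=shot("wrist"); show(good(bricks(f,c)),s)
```

```text
t 32.1 pos [0.6017 0.4304 0.1665] x [0.114 0.993 0.   ] y [ 0.993 -0.114  0.001] F [ 0.  -0.4  0.1] w 0.701
brick [0.5383 0.4425] yaw -6.0 err 0.0016 gap 0.0621 | dx,dy 0.012 -0.161 rz -0.021
```

Request:
{"op": "carry_out", "data": {"moves": [[0.7, 0.012, -0.1, 0, 0, 0, -0.02], [0.7, 0.012, -0.161, 0.05, 0, 0, -0.02], [0.7, 0.012, -0.161, 0.1, 0, 0, -0.02], [0.7, 0.012, -0.161, 0.15, 0, 0, -0.02], [0.7, 0.012, -0.161, 0.15, 0, 0, -0.02], [0.7, 0.012, -0.161, 0.15, 0, 0, -0.02]]}}

```text
time: 32.65
tool_pos: [0.5375, 0.442, 0.1051]
tool_rot: [-0.0, 0.743, 0.669, -0.001]
contact_force: [0.6, 0.5, 0.5]
gripper_width: 0.701
```

Run:
```python
from h import *
s=st(); c,f=shot("wrist"); show(good(bricks(f,c)),s)
```

```text
t 32.65 pos [0.5375 0.442  0.1051] x [ 0.105  0.995 -0.001] y [ 0.995 -0.105 -0.002] F [0.6 0.5 0.5] w 0.701
brick [0.5386 0.4422] yaw -7.4 err 0.0001 gap 0.06 | dx,dy 0.001 0.003 rz 0.048
```

Request:
{"op": "carry_out", "data": {"moves": [[0.7, 0.001, 0.001, 0.1, 0, 0, 0.04], [0.7, 0.001, 0.001, 0.188, 0, 0, 0.04], [0.7, 0.001, 0.001, 0.188, 0, 0, 0.04], [0.7, 0.001, 0.001, 0.188, 0, 0, 0.04], [0, 0.001, 0.001, 0.188, 0, 0, 0.04], [0, 0.001, 0.001, 0.188, 0, 0, 0.04], [0, 0.001, 0.001, 0.188, 0, 0, 0.04], [0, 0.001, 0.001, 0.188, 0, 0, 0.04]]}}

```text
time: 33.37
tool_pos: [0.5411, 0.4454, 0.035]
tool_rot: [0.001, 0.749, 0.662, 0.003]
contact_force: [0.5, -1.1, 7.4]
gripper_width: 0.444
```

Request:
{"op": "carry_out", "data": {"moves": [[0, 0, 0, 0, 0, 0, 0], [0, 0, 0, -0.05, 0, 0, 0], [0, 0, 0, -0.15, 0, 0, 0], [0, 0, 0, -0.25, 0, 0, -0.12], [0, 0, 0, -0.35, 0, 0, -0.25], [0, 0, 0, -0.41, 0, 0, -0.25], [0, 0, 0, -0.41, 0, 0, -0.25], [0, 0, 0, -0.41, 0, 0, -0.25]]}}

```text
time: 34.03
tool_pos: [0.5398, 0.4447, 0.1985]
tool_rot: [0.001, 0.707, 0.708, 0.003]
contact_force: [-0.9, 0.2, -0.9]
gripper_width: 0.448
```

Run:
```python
from h import *
go((.469,-.321),0,.19)
```

```text
t 34.03 pos [0.5398 0.4447 0.1985] x [-0.001  1.     0.003] y [1.    0.001 0.005] F [-0.9  0.2 -0.9] w 0.448
go [-1.914 -0.18   0.014] rz 0.003
```

Request:
{"op": "carry_out", "data": {"moves": [[0, -0.8, -0.075, 0, 0, 0, 0], [0, -0.8, -0.075, 0, 0, 0, 0], [0, -0.8, -0.075, 0, 0, 0, 0], [0, -0.8, -0.075, 0, 0, 0, 0], [0, -0.8, -0.075, 0, 0, 0, 0], [0, -0.8, -0.075, 0, 0, 0, 0], [0, -0.8, -0.075, 0, 0, 0, 0], [0, -0.8, -0.075, 0, 0, 0, 0]]}}

```text
time: 34.7
tool_pos: [0.5069, 0.1209, 0.1918]
tool_rot: [-0.001, 0.707, 0.707, -0.002]
contact_force: [0.5, -0.3, -1.0]
gripper_width: 0.451
```

Request:
{"op": "carry_out", "data": {"moves": [[0, -0.8, -0.075, 0, 0, 0, 0], [0, -0.8, -0.075, 0, 0, 0, 0], [0, -0.8, -0.075, 0, 0, 0, 0], [0, -0.8, -0.075, 0, 0, 0, 0], [0, -0.8, -0.075, 0, 0, 0, 0], [0, -0.8, -0.075, 0, 0, 0, 0], [0, -0.8, -0.075, 0, 0, 0, 0], [0, -0.8, -0.075, 0, 0, 0, 0]]}}

```text
time: 35.37
tool_pos: [0.4775, -0.1986, 0.1921]
tool_rot: [-0.002, 0.707, 0.707, -0.001]
contact_force: [-0.2, 0.4, -0.9]
gripper_width: 0.447
```

Request:
{"op": "carry_out", "data": {"moves": [[0, -0.314, -0.03, 0, 0, 0, 0], [0, -0.314, -0.03, 0, 0, 0, 0], [0, -0.314, -0.03, 0, 0, 0, 0], [0, -0.314, -0.03, 0, 0, 0, 0], [0, -0.314, -0.03, 0, 0, 0, 0], [0, -0.314, -0.03, 0, 0, 0, 0]]}}

```text
time: 35.87
tool_pos: [0.4667, -0.321, 0.1923]
tool_rot: [-0.002, 0.707, 0.707, 0.0]
contact_force: [0.2, 0.1, -1.3]
gripper_width: 0.452
```

Run:
```python
from h import *
go((.469,-.321),0,.041)
```

```text
t 35.87 pos [ 0.4667 -0.321   0.1923] x [-0.001  1.     0.003] y [ 1.     0.001 -0.003] F [ 0.2  0.1 -1.3] w 0.452
go [-0.001  0.007  0.378] rz 0.002
```

Request:
{"op": "carry_out", "data": {"moves": [[0, 0, 0.004, 0.1, 0, 0, 0], [0, 0, 0.004, 0.2, 0, 0, 0], [0, 0, 0.004, 0.28, 0, 0, 0], [0, 0, 0.004, 0.33, 0, 0, 0], [0, 0, 0.004, 0.36, 0, 0, 0], [0, 0, 0.004, 0.375, 0, 0, 0], [0, 0, 0.004, 0.382, 0, 0, 0], [0, 0, 0.004, 0.382, 0, 0, 0]]}}

```text
time: 36.53
tool_pos: [0.47, -0.3217, 0.0425]
tool_rot: [0.001, 0.706, 0.708, 0.0]
contact_force: [0.1, 0.9, -0.2]
gripper_width: 0.451
```

Request:
{"op": "carry_out", "data": {"moves": [[0, 0, 0, 0, 0, 0, 0], [0.65, 0, 0, 0, 0, 0, 0], [0.65, 0, 0, 0, 0, 0, 0], [0.65, 0, 0, 0, 0, 0, 0], [0.65, 0, 0, -0.1, 0, 0, 0], [0.65, 0, 0, -0.2, 0, 0, 0], [0.65, 0, 0, -0.3, 0, 0, 0], [0.65, 0, 0, -0.37, 0, 0, 0]]}}

```text
time: 37.2
tool_pos: [0.4703, -0.3228, 0.1946]
tool_rot: [0.003, 0.707, 0.708, 0.0]
contact_force: [-0.2, -1.0, 0.4]
gripper_width: 0.654
```

Run:
```python
from h import *
s=st(); c,f=shot("wrist","w12"); show(good(bricks(f,c,.006)),s)
go((.395,.351),None,.17)
```

```text
t 37.2 pos [ 0.4703 -0.3228  0.1946] x [-0.001  1.    -0.004] y [1.    0.001 0.004] F [-0.2 -1.   0.4] w 0.654
t 37.25 pos [ 0.4726 -0.3249  0.201 ] x [-0.001  1.    -0.01 ] y [1.    0.002 0.011] F [ 1.4 -1.5  4.7] w 0.652
go [ 1.691 -0.192  0.058] rz 0.0
```

Request:
{"op": "carry_out", "data": {"moves": [[0.7, 0.8, -0.09, 0, 0, 0, 0], [0.7, 0.8, -0.09, 0, 0, 0, 0], [0.7, 0.8, -0.09, 0, 0, 0, 0], [0.7, 0.8, -0.09, 0, 0, 0, 0], [0.7, 0.8, -0.09, 0, 0, 0, 0], [0.7, 0.8, -0.09, 0, 0, 0, 0], [0.7, 0.8, -0.09, 0, 0, 0, 0], [0.7, 0.8, -0.09, 0, 0, 0, 0]]}}

```text
time: 37.92
tool_pos: [0.4321, 0.0006, 0.19]
tool_rot: [0.0, 0.706, 0.708, 0.001]
contact_force: [0.4, -0.0, 0.2]
gripper_width: 0.699
```

Request:
{"op": "carry_out", "data": {"moves": [[0.7, 0.8, -0.09, 0.02, 0, 0, 0], [0.7, 0.8, -0.09, 0.02, 0, 0, 0], [0.7, 0.8, -0.09, 0.02, 0, 0, 0], [0.7, 0.8, -0.09, 0.02, 0, 0, 0], [0.7, 0.8, -0.09, 0.02, 0, 0, 0], [0.7, 0.8, -0.09, 0.02, 0, 0, 0], [0.7, 0.8, -0.09, 0.02, 0, 0, 0], [0.7, 0.8, -0.09, 0.02, 0, 0, 0]]}}

```text
time: 38.58
tool_pos: [0.3954, 0.3211, 0.182]
tool_rot: [-0.0, 0.706, 0.708, 0.001]
contact_force: [0.9, -0.3, 1.1]
gripper_width: 0.697
```

Request:
{"op": "carry_out", "data": {"moves": [[0.7, 0.08, -0.01, 0.08, 0, 0, -0.2], [0.7, 0.08, -0.01, 0.08, 0, 0, -0.4], [0.7, 0.08, -0.01, 0.08, 0, 0, -0.52], [0.7, 0.08, -0.01, 0.08, 0, 0, -0.52], [0.7, 0.08, -0.01, 0.08, 0, 0, -0.52], [0.7, 0.08, -0.01, 0.08, 0, 0, -0.52]]}}

```text
time: 39.08
tool_pos: [0.3927, 0.35, 0.1503]
tool_rot: [0.0, 0.61, 0.793, 0.001]
contact_force: [0.2, -0.0, 1.0]
gripper_width: 0.698
```

Run:
```python
from h import *
s=st(); c,f=shot("wrist"); show(good(bricks(f,c)),s)
```

```text
t 39.08 pos [0.3927 0.35   0.1503] x [-0.257  0.966  0.   ] y [0.966 0.257 0.001] F [ 0.2 -0.   1. ] w 0.698
brick [0.3962 0.3512] yaw 14.8 err 0.0002 gap 0.0599 | dx,dy 0.001 0.009 rz 0.001
brick [0.3653 0.2787] yaw -11.3 err 0.0011 gap 0.0608 | dx,dy -0.155 -0.112 rz 0.914
```

The last brick has been knocked to about (0.365, 0.279), which is still easy to reach. Picking the current one.

Request:
{"op": "carry_out", "data": {"moves": [[0.7, 0.001, 0.005, 0.1, 0, 0, 0], [0.7, 0.001, 0.005, 0.2, 0, 0, 0], [0.7, 0.001, 0.005, 0.28, 0, 0, 0], [0.7, 0.001, 0.005, 0.3, 0, 0, 0], [0.7, 0.001, 0.005, 0.3, 0, 0, 0], [0, 0.001, 0.005, 0.3, 0, 0, 0], [0, 0.001, 0.005, 0.3, 0, 0, 0], [0, 0.001, 0.005, 0.3, 0, 0, 0]]}}

```text
time: 39.8
tool_pos: [0.3963, 0.3523, 0.0329]
tool_rot: [0.001, 0.609, 0.793, 0.003]
contact_force: [-0.3, -0.2, -0.8]
gripper_width: 0.449
```

Request:
{"op": "carry_out", "data": {"moves": [[0, 0, 0, 0, 0, 0, 0], [0, 0, 0, -0.05, 0, 0, 0], [0, 0, 0, -0.15, 0, 0, 0], [0, 0, 0, -0.25, 0, 0, 0.24], [0, 0, 0, -0.35, 0, 0, 0.48], [0, 0, 0, -0.41, 0, 0, 0.52], [0, 0, 0, -0.41, 0, 0, 0.52], [0, 0, 0, -0.41, 0, 0, 0.52]]}}

```text
time: 40.47
tool_pos: [0.3952, 0.3517, 0.1967]
tool_rot: [0.001, 0.706, 0.708, 0.003]
contact_force: [0.8, 0.9, -1.7]
gripper_width: 0.452
```

Run:
```python
from h import *
go((.472,-.273),0,.19)
```

```text
t 40.47 pos [0.3952 0.3517 0.1967] x [-0.002  1.     0.003] y [1.    0.002 0.005] F [ 0.8  0.9 -1.7] w 0.452
go [-1.562  0.189  0.013] rz 0.004
```

Request:
{"op": "carry_out", "data": {"moves": [[0, -0.78, 0.09, 0, 0, 0, 0], [0, -0.78, 0.09, 0, 0, 0, 0], [0, -0.78, 0.09, 0, 0, 0, 0], [0, -0.78, 0.09, 0, 0, 0, 0], [0, -0.78, 0.09, 0, 0, 0, 0], [0, -0.78, 0.09, 0, 0, 0, 0], [0, -0.78, 0.09, 0, 0, 0, 0], [0, -0.78, 0.09, 0, 0, 0, 0]]}}

```text
time: 41.13
tool_pos: [0.4292, 0.0357, 0.1914]
tool_rot: [-0.001, 0.707, 0.707, -0.002]
contact_force: [0.1, 0.5, -1.1]
gripper_width: 0.453
```

Request:
{"op": "carry_out", "data": {"moves": [[0, -0.782, 0.1, 0, 0, 0, 0], [0, -0.782, 0.1, 0, 0, 0, 0], [0, -0.782, 0.1, 0, 0, 0, 0], [0, -0.782, 0.1, 0, 0, 0, 0], [0, -0.782, 0.1, 0, 0, 0, 0], [0, -0.782, 0.1, 0, 0, 0, 0], [0, -0.782, 0.1, 0, 0, 0, 0], [0, -0.782, 0.1, 0, 0, 0, 0]]}}

```text
time: 41.8
tool_pos: [0.4697, -0.2769, 0.1911]
tool_rot: [-0.002, 0.707, 0.707, -0.001]
contact_force: [0.6, -0.6, 0.2]
gripper_width: 0.445
```

Request:
{"op": "carry_out", "data": {"moves": [[0, 0, 0, 0, 0, 0, 0], [0, 0, 0, 0, 0, 0, 0], [0, 0, 0, 0, 0, 0, 0]]}}

```text
time: 42.05
tool_pos: [0.4702, -0.2726, 0.1917]
tool_rot: [-0.002, 0.707, 0.708, -0.0]
contact_force: [0.0, 0.6, -1.1]
gripper_width: 0.451
```

Run:
```python
from h import *
go((.472,-.273),0,.041)
```

```text
t 42.05 pos [ 0.4702 -0.2726  0.1917] x [-0.002  1.     0.003] y [ 1.     0.002 -0.003] F [ 0.   0.6 -1.1] w 0.451
go [-0.002  0.006  0.377] rz 0.003
```

Request:
{"op": "carry_out", "data": {"moves": [[0, 0, 0.003, 0.1, 0, 0, 0], [0, 0, 0.003, 0.2, 0, 0, 0], [0, 0, 0.003, 0.28, 0, 0, 0], [0, 0, 0.003, 0.33, 0, 0, 0], [0, 0, 0.003, 0.36, 0, 0, 0], [0, 0, 0.003, 0.375, 0, 0, 0], [0, 0, 0.003, 0.38, 0, 0, 0], [0, 0, 0.003, 0.38, 0, 0, 0]]}}

```text
time: 42.72
tool_pos: [0.4729, -0.2737, 0.0426]
tool_rot: [0.001, 0.706, 0.708, 0.0]
contact_force: [0.2, 0.2, -0.8]
gripper_width: 0.453
```

Request:
{"op": "carry_out", "data": {"moves": [[0, 0, 0, 0, 0, 0, 0], [0.65, 0, 0, 0, 0, 0, 0], [0.65, 0, 0, 0, 0, 0, 0], [0.65, 0, 0, 0, 0, 0, 0], [0.65, 0, 0, -0.1, 0, 0, 0], [0.65, 0, 0, -0.2, 0, 0, 0], [0.65, 0, 0, -0.3, 0, 0, 0], [0.65, 0, 0, -0.37, 0, 0, 0]]}}

```text
time: 43.38
tool_pos: [0.4733, -0.2746, 0.1945]
tool_rot: [0.003, 0.707, 0.708, 0.0]
contact_force: [0.4, -0.1, 0.3]
gripper_width: 0.653
```

Request:
{"op": "carry_out", "data": {"moves": [[0.7, 0.69, -0.13, 0, 0, 0, 0], [0.7, 0.69, -0.13, 0, 0, 0, 0], [0.7, 0.69, -0.13, 0, 0, 0, 0], [0.7, 0.69, -0.13, 0, 0, 0, 0], [0.7, 0.69, -0.13, 0, 0, 0, 0], [0.7, 0.69, -0.13, 0, 0, 0, 0], [0.7, 0.69, -0.13, 0, 0, 0, 0], [0.7, 0.69, -0.13, 0, 0, 0, 0]]}}

```text
time: 44.05
tool_pos: [0.4188, 0.0064, 0.1901]
tool_rot: [-0.0, 0.704, 0.71, 0.001]
contact_force: [0.4, -0.8, -0.1]
gripper_width: 0.703
```

Request:
{"op": "carry_out", "data": {"moves": [[0.7, 0.69, -0.13, 0.08, 0, 0, 0.394], [0.7, 0.69, -0.13, 0.08, 0, 0, 0.394], [0.7, 0.69, -0.13, 0.08, 0, 0, 0.394], [0.7, 0.69, -0.13, 0.08, 0, 0, 0.394], [0.7, 0.69, -0.13, 0.08, 0, 0, 0.394], [0.7, 0.69, -0.13, 0.08, 0, 0, 0.394], [0.7, 0.69, -0.13, 0.08, 0, 0, 0.394], [0.7, 0.69, -0.13, 0.08, 0, 0, 0.394]]}}

```text
time: 44.72
tool_pos: [0.3655, 0.283, 0.1573]
tool_rot: [-0.001, 0.77, 0.638, 0.0]
contact_force: [0.2, -0.2, -0.1]
gripper_width: 0.696
```

Request:
{"op": "carry_out", "data": {"moves": [[0.7, 0, 0, 0, 0, 0, 0], [0.7, 0, 0, 0, 0, 0, 0], [0.7, 0, 0, 0, 0, 0, 0]]}}

```text
time: 44.97
tool_pos: [0.3682, 0.2771, 0.158]
tool_rot: [0.0, 0.773, 0.634, 0.0]
contact_force: [-0.0, -0.3, 0.2]
gripper_width: 0.702
```

Run:
```python
from h import *
s=st(); c,f=shot("wrist"); show(good(bricks(f,c)),s)
```

```text
t 44.97 pos [0.3682 0.2771 0.158 ] x [0.196 0.981 0.   ] y [ 0.981 -0.196  0.001] F [-0.  -0.3  0.2] w 0.702
brick [0.3656 0.2795] yaw -14.8 err 0.0004 gap 0.0601 | dx,dy 0.005 -0.008 rz 0.123
```

Request:
{"op": "carry_out", "data": {"moves": [[0.7, 0.005, -0.01, 0.1, 0, 0, 0.123], [0.7, 0.005, -0.01, 0.2, 0, 0, 0.123], [0.7, 0.005, -0.01, 0.29, 0, 0, 0.123], [0.7, 0.005, -0.01, 0.32, 0, 0, 0.123], [0.7, 0.005, -0.01, 0.32, 0, 0, 0.123], [0, 0.005, -0.01, 0.32, 0, 0, 0.123], [0, 0.005, -0.01, 0.32, 0, 0, 0.123], [0, 0.005, -0.01, 0.32, 0, 0, 0.123]]}}

```text
time: 45.68
tool_pos: [0.366, 0.2814, 0.0321]
tool_rot: [0.0, 0.792, 0.61, 0.002]
contact_force: [0.3, 0.3, -0.6]
gripper_width: 0.448
```

Request:
{"op": "carry_out", "data": {"moves": [[0, 0, 0, 0, 0, 0, 0], [0, 0, 0, -0.05, 0, 0, 0], [0, 0, 0, -0.15, 0, 0, 0], [0, 0, 0, -0.25, 0, 0, -0.24], [0, 0, 0, -0.35, 0, 0, -0.48], [0, 0, 0, -0.41, 0, 0, -0.517], [0, 0, 0, -0.41, 0, 0, -0.517], [0, 0, 0, -0.41, 0, 0, -0.517]]}}

```text
time: 46.35
tool_pos: [0.3651, 0.2816, 0.1966]
tool_rot: [0.001, 0.707, 0.708, 0.003]
contact_force: [0.1, -0.0, -1.1]
gripper_width: 0.451
```

Run:
```python
from h import *
go((.475,-.226),0,.19)
```

```text
t 46.35 pos [0.3651 0.2816 0.1966] x [-0.001  1.     0.003] y [1.    0.001 0.005] F [ 0.1 -0.  -1.1] w 0.451
go [-1.269  0.273  0.014] rz 0.003
```

Request:
{"op": "carry_out", "data": {"moves": [[0, -0.635, 0.13, 0, 0, 0, 0], [0, -0.635, 0.13, 0, 0, 0, 0], [0, -0.635, 0.13, 0, 0, 0, 0], [0, -0.635, 0.13, 0, 0, 0, 0], [0, -0.635, 0.13, 0, 0, 0, 0], [0, -0.635, 0.13, 0, 0, 0, 0], [0, -0.635, 0.13, 0, 0, 0, 0], [0, -0.635, 0.13, 0, 0, 0, 0]]}}

```text
time: 47.02
tool_pos: [0.4155, 0.0247, 0.1917]
tool_rot: [-0.001, 0.709, 0.706, -0.001]
contact_force: [-1.1, -0.4, -0.6]
gripper_width: 0.451
```

Request:
{"op": "carry_out", "data": {"moves": [[0, -0.635, 0.143, 0, 0, 0, 0], [0, -0.635, 0.143, 0, 0, 0, 0], [0, -0.635, 0.143, 0, 0, 0, 0], [0, -0.635, 0.143, 0, 0, 0, 0], [0, -0.635, 0.143, 0, 0, 0, 0], [0, -0.635, 0.143, 0, 0, 0, 0], [0, -0.635, 0.143, 0, 0, 0, 0], [0, -0.635, 0.143, 0, 0, 0, 0]]}}

```text
time: 47.68
tool_pos: [0.474, -0.2275, 0.1921]
tool_rot: [-0.001, 0.707, 0.707, -0.0]
contact_force: [-0.1, 0.2, -0.9]
gripper_width: 0.454
```

Request:
{"op": "carry_out", "data": {"moves": [[0, 0, 0, 0, 0, 0, 0], [0, 0, 0, 0, 0, 0, 0], [0, 0, 0, 0, 0, 0, 0]]}}

```text
time: 47.93
tool_pos: [0.4737, -0.2248, 0.1932]
tool_rot: [-0.001, 0.706, 0.708, 0.0]
contact_force: [-0.2, 0.0, -0.3]
gripper_width: 0.453
```

Run:
```python
from h import *
go((.475,-.226),0,.041)
```

```text
t 47.93 pos [ 0.4737 -0.2248  0.1932] x [-0.004  1.     0.001] y [ 1.     0.004 -0.001] F [-0.2  0.  -0.3] w 0.453
go [-0.003  0.003  0.38 ] rz 0.008
```

Request:
{"op": "carry_out", "data": {"moves": [[0, -0.003, 0, 0.1, 0, 0, 0], [0, -0.003, 0, 0.2, 0, 0, 0], [0, -0.003, 0, 0.28, 0, 0, 0], [0, -0.003, 0, 0.33, 0, 0, 0], [0, -0.003, 0, 0.36, 0, 0, 0], [0, -0.003, 0, 0.375, 0, 0, 0], [0, -0.003, 0, 0.384, 0, 0, 0], [0, -0.003, 0, 0.384, 0, 0, 0]]}}

```text
time: 48.6
tool_pos: [0.4745, -0.2281, 0.0409]
tool_rot: [0.001, 0.706, 0.708, 0.0]
contact_force: [0.0, 0.5, 0.4]
gripper_width: 0.451
```

Request:
{"op": "carry_out", "data": {"moves": [[0, 0, 0, 0, 0, 0, 0], [0.65, 0, 0, 0, 0, 0, 0], [0.65, 0, 0, 0, 0, 0, 0], [0.65, 0, 0, 0, 0, 0, 0], [0.65, 0, 0, -0.1, 0, 0, 0], [0.65, 0, 0, -0.2, 0, 0, 0], [0.65, 0, 0, -0.3, 0, 0, 0], [0.65, 0, 0, -0.4, 0, 0, 0]]}}

```text
time: 49.27
tool_pos: [0.4736, -0.2281, 0.2023]
tool_rot: [0.0, 0.707, 0.708, 0.0]
contact_force: [1.0, -0.4, 0.6]
gripper_width: 0.652
```

Request:
{"op": "carry_out", "data": {"moves": [[0.65, 0.65, -0.03, -0.1, 0, 0, 0], [0.65, 0.65, -0.03, -0.1, 0, 0, 0], [0.65, 0.65, -0.03, -0.1, 0, 0, 0], [0.65, 0.65, -0.03, -0.1, 0, 0, 0], [0.65, 0.65, -0.03, -0.1, 0, 0, 0], [0.65, 0.65, -0.03, -0.1, 0, 0, 0], [0.65, 0.65, -0.03, -0.1, 0, 0, 0], [0.65, 0.65, -0.03, -0.1, 0, 0, 0]]}}

```text
time: 49.93
tool_pos: [0.4616, 0.0346, 0.2417]
tool_rot: [0.001, 0.705, 0.709, 0.001]
contact_force: [-0.5, -0.4, -0.1]
gripper_width: 0.651
```

Request:
{"op": "carry_out", "data": {"moves": [[0.65, 0.65, 0, 0, 0, 0, 0], [0.65, 0.65, 0, 0, 0, 0, 0], [0.65, 0.65, 0, 0, 0, 0, 0], [0.65, 0.65, 0, 0, 0, 0, 0], [0.65, 0.65, 0, 0, 0, 0, 0], [0.65, 0.65, 0, 0, 0, 0, 0], [0.65, 0.65, 0, 0, 0, 0, 0], [0.65, 0.65, 0, 0, 0, 0, 0]]}}

```text
time: 50.6
tool_pos: [0.4611, 0.2933, 0.2398]
tool_rot: [-0.0, 0.706, 0.709, -0.0]
contact_force: [0.3, -0.9, 0.0]
gripper_width: 0.648
```

Run:
```python
from h import *
st(); c,f=shot("scene","scF")
for ce,b,l in blobs(redmask(f),40): print(ce.round(),b[4],ray(c,ce,.03)[:2].round(3),rk(ray(c,ce,.07)).round(3))
g=f[140:300,120:380,::-1]; cv2.imwrite("pics/scFc.png",cv2.resize(g,None,fx=3,fy=3,interpolation=cv2.INTER_CUBIC))
```

```text
t 50.6 pos [0.4611 0.2933 0.2398] x [-0.004  1.    -0.   ] y [ 1.     0.004 -0.   ] F [ 0.3 -0.9  0. ] w 0.648
[181. 185.] 790 [ 0.478 -0.304] [-0.278  0.12 ]
[300. 182.] 81 [0.457 0.019] [0.028 0.065]
[ 52. 206.] 139 [ 0.559 -0.627] [-0.597  0.119]
[279. 216.] 630 [ 0.562 -0.029] [-0.041 -0.022]
[ 33. 235.] 830 [ 0.642 -0.648] [-0.636  0.047]
[268. 340.] 6584 [ 0.874 -0.029] [-0.114 -0.312]
```

View pics/scFc.png

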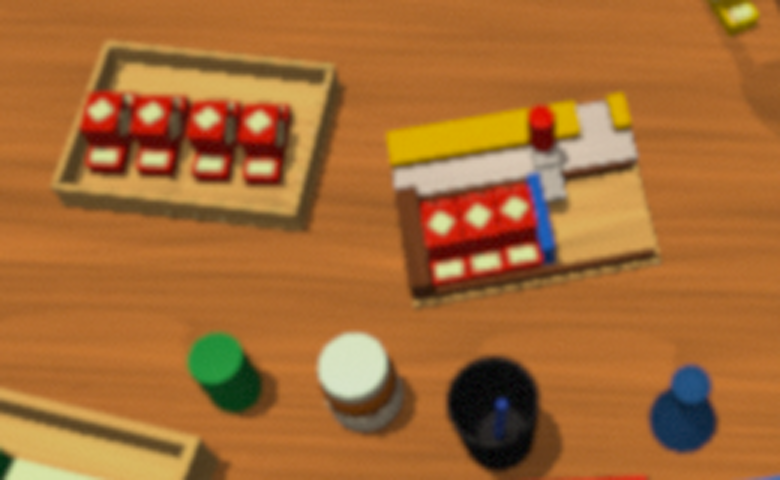

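The final view shows four bricks upright in the tray, with diamonds at (100,108), (150,113), (208,119) and (260,122). Three bricks are pressed against the end stop, the knob is in its lane, and the bystanders stand where they were. No red bricks are left on the table and the arm is clear, so I'm handing in.

```bash
python3 -c "
from plant import manip; print(manip.job_done())"
```

```text
the job is handed in; nothing more can be done
None
```

The rack is ready and the job is handed in, at about 51 s of robot time. `job_done()` reports no verdict, so the checks below are my own.

- **What I did:** I drew the pusher back and parked the knob in the notch. I stood three bricks square across the channel, then eased the knob out so the pusher closed on them. The other four red bricks went into the wooden tray. One of those was knocked a few centimetres aside mid-run, so I measured it again before picking it.
- **Rack check:** The wrist camera put the knob at rack (31.6, 67.6) mm. That is a travel of about 0.082 m (allowed 0.070–0.092) with the knob in its lane. It was measured right after the release; the final scene view agreed roughly (28, 65 mm), with the three bricks square against the end stop.
- **Tray and table check:** All four leftover bricks are upright inside the tray, and no red brick is left on the table. The pen cup, cone, jar and roller look unmoved by eye. The arm was clear of everything.
- **What disagreed:**
  - My first tray estimate was about 12 mm off; I corrected it before placing anything.
  - The inlay finder could not separate bricks standing close together, so I confirmed most of the rack and tray placings from pictures.
  - The first brick grasp touched the brick's base with about 8 N, which did no harm.

I viewed 14 pictures.

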